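# Measure a shim pack and swap its status tag

### The arm

A 6-joint arm with a two-finger parallel gripper is mounted at the origin on the work surface. World frame = base frame: x ahead of the robot, y to its left, z up, the work surface at z = 0. Lengths are in m, angles in rad, forces in N, time in s.
With the tool pointing down it reaches from about 0.275 to 0.975 m from the base axis. Payload 8.4 kg.
Tool frame: the origin (TCP) lies midway between the tips of the shut fingers; the grasp point (between the pads) lies 19 mm behind it; z points along the fingers, y is the direction in which the jaws open and shut (so a half turn about z gives the same grasp; the last joint's range is limited). The gripper opens to 92 mm and grips with 3 to 60 N. Pads are 20 mm wide; open, the fingers measure 128 mm over their backs; the gripper's body (75 mm by 189 mm) begins 69 mm behind the grasp point.
Start: joints at [1.152, 0.353, 1.633, -0, 1.155, -0.002], TCP at [0.253, 0.571, 0.215] pointing down, gripper open.
Joint ranges: [-2.63, 2.63], [-0.92, 2.1], [0.06, 2.66], [-1.3, 4.44], [0, 2.69], [-3.02, 3.02]. Speed limits (rad/s): [2.22, 2.22, 2.79, 3.14, 3.14, 3.14].

### API

Orientations are given as [roll, pitch, yaw] about the fixed x, y, z axes, in that order (R = Rz(yaw) Ry(pitch) Rx(roll)).
In Python, from cell import robot, effector, inverse_kinematics, viewer gives the robot as it stands. Calls block until the motion is done:
- robot.move_to(position, orientation): joint-space move of the TCP to a pose.
- robot.move_l(position, rate=0.15, orientation=None, threshold=None): straight line of the TCP; orientation=None keeps the orientation; rate is the mean speed in m/s. With threshold (N) it stops when the force on the tool has changed by that much, and returns True; else False.
- robot.move_j(angles): joint-space move.
- effector.grip(opening, effort=None): opening from 0.0 (shut) to 1.0 (fully open); effort is the grip in N (None keeps the last); returns when the fingers have stopped.
- robot.hold(seconds).
- inverse_kinematics(position, orientation): joint angles nearest the present ones, or None.
- robot.read_state(): the state.
- viewer.read_camera(name): name is "scene" or "top" or "wrist"; returns a dict with "img" (384x512x3 uint8, red, green, blue), "range_z" (384x512 float32, m along the optical axis (not along the pixel's ray), 0 where there is no reading), "intrinsics" (3x3 intrinsics, pixels), "rvec" (rotation vector, rad) and "tvec" (3), from world to camera coordinates, as OpenCV has them; the wrist camera has in their place "T_tool_cam" (4x4, takes a point from camera to tool coordinates, whose origin is the TCP and whose axes are the flange's). Camera axes: x right, y down, z forward; pixel columns grow to the right and rows downward; lengths in m; the calibration is good to about 2 mm. A picture is of the moment at which its call begins: read the wrist's pose just before it.
A pose or a line that the arm cannot do raises robot.IKError and nothing moves.
- robot.close_job(): hands the job in, once; it reports no verdict.
The state is a dict: "time_s": time; "joint_positions": joint angles; "joint_velocities": joint speeds; "joint_torque": joint torques, N m; "ee_pos": TCP position; "orientation": TCP orientation; "contact_force": force on the tool from outside, world axes, zero at the start; "wrist_torque": the same for the moment, N m; "opening": opening from 0.0 (shut) to 1.0 (fully open).
Only numpy, scipy, OpenCV 4.12 (cv2) and the standard library are available. Lean on these libraries where they do the work, as an engineer would, in place of code of your own. Each camera call takes 0.05 s, during which the arm holds its last target.

### The job

Take the oil bottle off the height gauge and stand it upright in the drip tray, then lay all the brass shims flat in one neat pile on the gauge's base, lengthwise between its guides and pushed home against the end stop, and press the gauge's foot down onto the pile for a second to read its height. Let the foot up, then swap the status tags: take the yellow tag off the hook and stand it in the empty slot of the tag rack, and then hang the green tag on the hook by its hole, green face outward, away from the red panel. Leave the pile on the gauge and everything else where it is.

Things in the scene. Friction and masses are not known exactly. Their poses are not given: they have to be found in the camera images.
- gauge_bed (a point): Where the pile of shims goes on the height gauge: a point on the flat top of its black granite base (30 mm above the bench), at the pile's centre; z up, y along the base towards the column, x across. The shims lie with their length along y; one pushed home has its centre at y +1 mm.
- gauge: The fixed gauge, same axes, origin 30 mm below gauge_bed on the bench. Granite base x -55..55, y -100..145 mm, 30 mm high. Column at y 118, 215 mm high. Head at x -21..21, y 45..81 mm, from 135 to 179 mm above the bench, a thin scale beside it up to 244 mm. For y below 20 mm nothing stands above the guides, so the gripper has room there.
- gauge_stop (a point): Middle of the lower edge of the end stop's face, at y 76 mm from gauge_bed; the stop is 40 mm high. Two steel guides 34 mm high stand either side of the pile from y 15 to 75 mm, 42 mm apart inside, their mouth flared from y -9 mm. The raised foot hangs 70 mm above the base, at y 63: a shim goes in under it along y, or is set down short and pushed in.
- gauge_slide (a joint): How far the sprung foot of the gauge is lowered, m: 0 fully up, 0.066 fully down. The pile's height is 0.070 minus this value (0.050 on a pile of two shims, 0.040 on three). A spring returns it up when let go. Holding the knob down takes about 2 N at the top, 4 to 6 N further down, then the foot stops firm on the pile.
- gauge_foot (a point): Centre of the flat underside of the gauge's foot (a steel disc 20 mm across), moves with the slide.
- gauge_knob (a point): Centre of the top of the black round knob on top of the slide (36 mm across, 20 mm tall), 170 mm above the foot's underside; pressed straight down to lower the foot.
- shim_a_center (a point): Brass shim strip, loose, lying flat, 36 x 150 x 10 mm, about 0.45 kg; this is its centre, own y along its length, z across its thickness. Two or three are present.
- shim_b_center (a point): Brass shim strip, loose, lying flat, 36 x 150 x 10 mm, about 0.45 kg; this is its centre, own y along its length, z across its thickness. Two or three are present.
- shim_c_center (a point): Brass shim strip, loose, lying flat, 36 x 150 x 10 mm, about 0.45 kg; this is its centre, own y along its length, z across its thickness. Two or three are present.
- bottle_mid (a point): Black oil bottle with a red label and a red spout, standing on the gauge's base; round, 44 mm across up to 78 mm from its foot, then tapering to a spout; 115 mm tall in all, about 0.14 kg. This point is on its axis 57.5 mm above its foot; z up.
- tray_in (a point): Dark square drip tray, fixed, 104 mm outside, walls 14 mm high and 4 mm thick; this is the centre of its inner floor.
- tag_center (a point): Green status tag, loose, a rigid plate 56 mm wide (own y), 100 mm tall (own z, up), 8 mm thick (own x), about 50 g; this is its centre. Its marked face, green with a white tick, looks to its own -x; the back is plain white. It stands with its lower 28 mm in one slot of a grey rack 40 mm wide, so both side edges of the tag are free.
- tag_hole (a point): Centre of the green tag's round hanging hole, 24 mm across, through the plate, 28 mm above its centre.
- hold_tag_center (a point): Yellow hold tag, loose, same size, weight and axes as the green one, its yellow face with a white bar looks to its own -x. It hangs on the hook at the start. This is the plate's centre.
- rack: Grey tag rack, fixed, 92 mm (own x) by 40 mm (own y), 36 mm high, with two slots along its own y, 46 mm apart: the green tag's at x +23 mm, the empty one at x -23 mm. Each slot is 11 mm wide, floor 8 mm above the bench, straight for 20 mm, then flared lips. Origin: centre of its underside.
- rack_empty_slot (a point): Centre of the floor of the rack's empty slot; same axes as the rack. A tag standing in it has its centre 50 mm above this point; it may face either way.
- hook_stand: Fixed stand with a red upright panel (100 mm wide, 6 mm thick, top 185 mm above the bench) that carries one hook: a steel pin 8 mm thick that runs level outward (own -x) 155 mm above the bench for 71 mm, then bends up over its last 12 mm. Origin: on the bench; the panel's front face is at own x +36 mm. Outward is own -x, up is z.
- hook_tip (a point): Outer end of the hook's axis, at own x -47 mm of the stand, 163 mm above the bench. The upward bend starts at own x -35 mm.
- hook_root (a point): Where the hook's axis meets the red panel: own x +36 mm of the stand, 155 mm above the bench. A tag hanging on the level part has its hole's centre 8 mm below the hook's axis.
- coupling: Bystander: dull brass hose coupling, 34 mm across, 40 mm tall, standing. Origin: centre of its underside.
- wrench: Bystander: dark steel wrench, 200 mm long, 8 mm thick, lying along its own x. Origin: centre of its underside.
- screwdriver: Bystander: orange-handled screwdriver, 200 mm long, lying along its own x. Origin: centre of its underside.
- seal_box: Bystander: cardboard box, 90 x 70 x 45 mm. Origin: centre of its underside.
- socket: Bystander: dark steel socket, 30 mm across, 36 mm tall, standing. Origin: centre of its underside.

How it is judged:
By the outcome, as a careful person would: the job done as asked, in the order asked, and still so for the second after the job is handed in, with the robot touching nothing.
Of shim_a, shim_b, shim_c only 2 to 3 are there at a start; the rules pass over those that are not, and their reading is None.
At some moment in a run one of shim_a, shim_b, shim_c may be knocked a few centimetres aside while the robot is not near it.
It also fails if it takes over 208 s, if anything falls off the work surface, if the arm or the gripper's body presses on something with over 40 N, if the wrist force passes 120 N, or if a joint passes its speed limit or range.

## Working session

There is one attempt and no reset: what is moved stays moved. The work goes in short steps, each a Python script; the robot and the scene stay as the last script left them, time stands still between calls to the robot, and variables do not carry over. Pictures are saved under pics/ and viewed, and the job is handed in when it is done.

```bash
ls -la; mkdir -p pics
cat > h.py <<'E'
import numpy as np, cv2
from scipy.spatial.transform import Rotation as Rot
from cell import robot, effector, inverse_kinematics, viewer
def snap(name,fn=None):
    st=robot.read_state(); c=viewer.read_camera(name)
    c['st']=st
    K=np.array(c['intrinsics'],float)
    if name=='wrist':
        T=np.eye(4);T[:3,:3]=Rot.from_euler('xyz',st['orientation']).as_matrix();T[:3,3]=st['ee_pos']
        W=T@np.array(c['T_tool_cam'])
    else:
        M=np.eye(4);M[:3,:3]=cv2.Rodrigues(np.array(c['rvec'],float))[0];M[:3,3]=np.array(c['tvec']).ravel()
        W=np.linalg.inv(M)
    c['W']=W;c['K']=K
    d=c['range_z'];v,u=np.mgrid[:d.shape[0],:d.shape[1]]
    P=np.stack([(u-K[0,2])/K[0,0]*d,(v-K[1,2])/K[1,1]*d,d],-1)
    P=P@W[:3,:3].T+W[:3,3]; P[d<=0]=np.nan
    c['P']=P
    if fn: cv2.imwrite(f'pics/{fn}.png',cv2.cvtColor(c['img'],cv2.COLOR_RGB2BGR))
    np.savez(f'/tmp/{fn or name}.npz',P=P,img=c['img'],W=W,K=K)
    return c
def st():
    s=robot.read_state();print('t',round(s['time_s'],2),'p',np.round(s['ee_pos'],4),'o',np.round(s['orientation'],3),'F',np.round(s['contact_force'],1),'op',round(s['opening'],3),'q',np.round(s['joint_positions'],2));return s
E
python3 - <<'E'
from h import *
st()
snap('scene','s0');snap('top','t0');snap('wrist','w0')
st()
E
```

```text
total 12
drwxr-xr-x  3 agent agent 4096 Dec  7 14:19 .
drwxr-xr-x 23 root  root  4096 Dec  7 14:19 ..
drwxr-xr-x  2 agent agent 4096 Dec  7 14:19 pics
t 0.0 p [0.2528 0.571  0.2139] o [-3.14  -0.     2.725] F [0.3 0.1 1. ] op 0.999 q [ 1.15  0.35  1.63  0.    1.16 -0.  ]
t 0.15 p [0.2529 0.5712 0.214 ] o [-3.141 -0.     2.725] F [-0.  -0.8  0.7] op 1.0 q [ 1.15  0.35  1.63  0.    1.16 -0.  ]
```

View pics/s0.png

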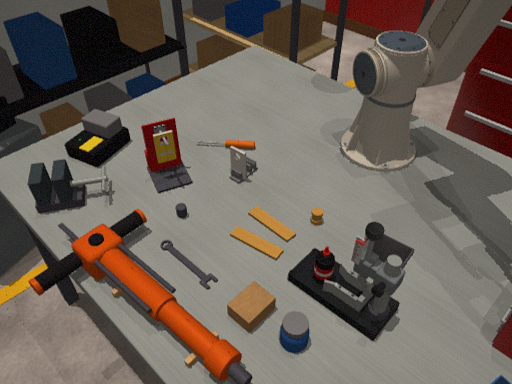

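View pics/t0.png

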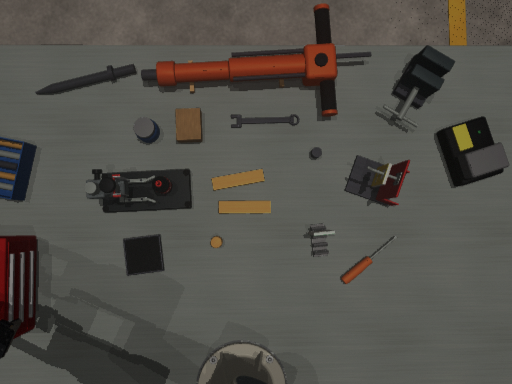

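View pics/w0.png

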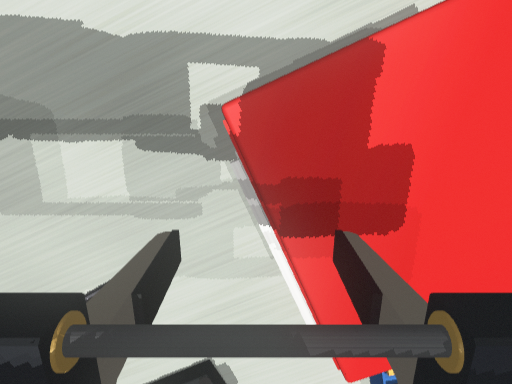

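Two shims at (238,180) and (245,207) in the top view. The bottle is at (161,184), tray (144,254), rack (319,240), hook stand (378,180).

Run:
```python
import numpy as np,cv2
d=np.load('/tmp/t0.npz');P=d['P'];img=d['img'];W=d['W'];K=d['K']
print('cam',W[:3,3],K)
def mk(u0,v0,u1,v1): return P[v0:v1,u0:u1].reshape(-1,3), img[v0:v1,u0:u1].reshape(-1,3).astype(int)
def rect(pts,n):
    p=pts[:,:2].astype(np.float32); r=cv2.minAreaRect(p*1000); print(n,'c',np.round(np.array(r[0])/1000,4),'size',np.round(r[1],1),'ang',round(r[2],2),'zmed',np.nanmedian(pts[:,2]).round(4),len(p))
print('bench z',np.nanmedian(P[280:330,200:400,2]))
for n,b in dict(shA=(205,165,272,195),shB=(212,196,280,218)).items():
    p,c=mk(*b); m=(c[:,0]>c[:,2]*1.8)&(c[:,0]>100); rect(p[m],n)
p,c=mk(95,165,195,216); 
m=(p[:,2]>.02)&(p[:,2]<.036); rect(p[m],'base'); 
m=(p[:,2]>.02);rect(p[m],'gauge all')
for lo,hi in [(.055,.08),(.12,.15),(.15,.19),(.19,.23),(.23,.26),(.26,.3)]:
    m=(p[:,2]>lo)&(p[:,2]<hi)
    if m.sum()>3: rect(p[m],f'{lo}-{hi}')
p,c=mk(120,230,170,280); m=(p[:,2]>.008)&(p[:,2]<.02); rect(p[m],'traywall'); 
p,c=mk(300,215,345,265); 
for lo,hi in [(.025,.045),(.09,.125)]:
    m=(p[:,2]>lo)&(p[:,2]<hi); rect(p[m],f'rack{lo}')
p,c=mk(340,150,415,210)
for lo,hi in [(.005,.03),(.14,.17),(.175,.195)]:
    m=(p[:,2]>lo)&(p[:,2]<hi); rect(p[m],f'hook{lo}')
p,c=mk(205,230,230,252);m=(p[:,2]>.03);rect(p[m],'coupling')
p,c=mk(305,145,325,163);m=(p[:,2]>.025);rect(p[m],'socket')
def up(u0,v0,u1,v1,f,n): cv2.imwrite(f'pics/{n}.png',cv2.cvtColor(cv2.resize(img[v0:v1,u0:u1],None,fx=f,fy=f,interpolation=cv2.INTER_CUBIC),cv2.COLOR_RGB2BGR))
up(80,160,280,285,4,'t0a'); up(295,140,415,290,4,'t0b')
d=np.load('/tmp/s0.npz');img=d['img'];up(130,110,430,335,2,'s0a')
```

```text
cam [ 0.47343991 -0.00297451  1.31649867] [[455.88665271   0.         252.38491333]
 [  0.         455.88665271 191.70446874]
 [  0.           0.           1.        ]]
bench z 0.00021282865521232708
shA c [0.5841 0.0065] size [ 34.7 146.2] ang 10.24 zmed 0.01 622
shB c [ 0.4956 -0.085 ] size [ 0.  14.7] ang 0.0 zmed 0.01 624
base c [0.5533 0.2658] size [110.5 246.7] ang 2.68 zmed 0.03 2280
gauge all c [0.5533 0.2658] size [110.5 246.7] ang 2.68 zmed 0.032 3624
0.055-0.08 c [0.5558 0.2741] size [165.5  74.4] ang 87.99 zmed 0.0646 257
0.12-0.15 c [0.551  0.2816] size [162.3  64.3] ang 85.35 zmed 0.1299 90
0.15-0.19 c [0.5629 0.3256] size [72.4 86.7] ang 1.99 zmed 0.1766 352
0.19-0.23 c [0.5501 0.3183] size [45.  75.6] ang 3.69 zmed 0.2028 75
0.23-0.26 c [0.5521 0.2913] size [52.8 20.4] ang 1.44 zmed 0.2387 82
0.26-0.3 c [0.5512 0.3049] size [33.6 33.9] ang 47.11 zmed 0.2694 201
traywall c [0.3794 0.2776] size [120.7 105.1] ang 6.84 zmed 0.011 376
rack0.025 c [ 0.4077 -0.2189] size [77.3 45.9] ang 6.11 zmed 0.0347 204
rack0.09 c [ 0.4311 -0.221 ] size [ 8.6 55.7] ang 5.54 zmed 0.1075 75
hook0.005 c [ 0.5811 -0.3955] size [213.6 172.9] ang 89.01 zmed 0.0097 1083
hook0.14 c [ 0.5841 -0.3655] size [88.9 99.2] ang 70.87 zmed 0.1581 318
hook0.175 c [ 0.5699 -0.4059] size [11.3 98.4] ang 71.41 zmed 0.1834 135
coupling c [0.4057 0.0686] size [28.  28.2] ang 0.96 zmed 0.0401 101
socket c [ 0.6576 -0.2159] size [28.2 28.2] ang 44.63 zmed 0.0346 91
```

View pics/t0a.png

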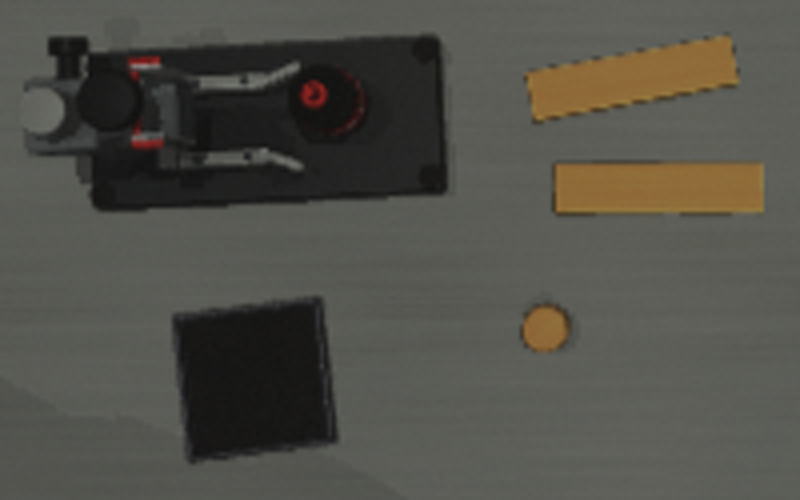

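View pics/t0b.png

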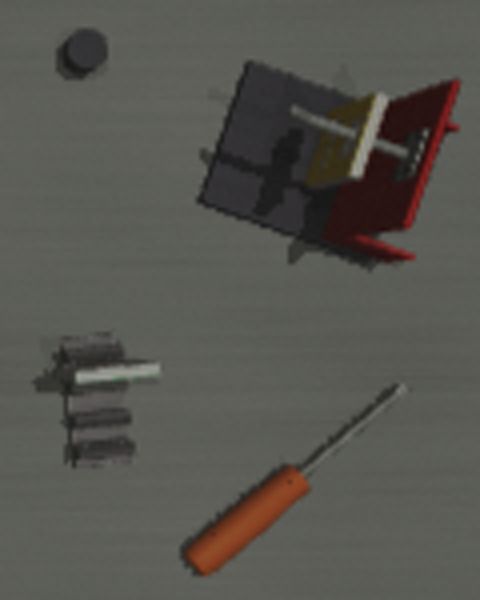

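View pics/s0a.png

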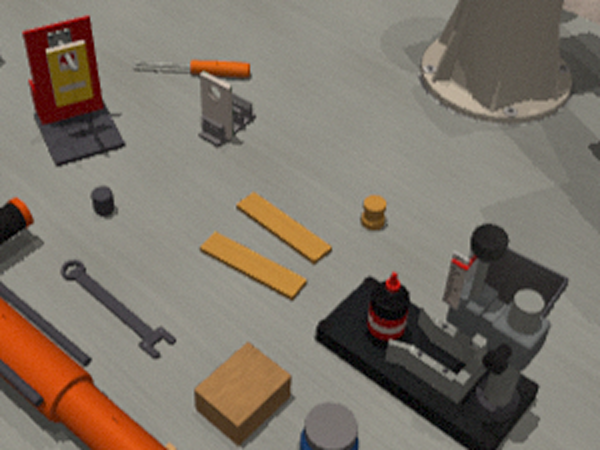

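Two shims are visible, with no third anywhere. I'll refine the numbers from the top view.

Run:
```python
import numpy as np,cv2
d=np.load('/tmp/t0.npz');P=d['P'];img=d['img'].astype(int)
ok=~np.isnan(P[...,0])
U=(img[...,0]>img[...,2]*1.8)&(img[...,0]>100)&ok
for n,(x,y) in dict(A=(.584,.006),B=(.5085,-.012)).items():
    m=U&(abs(P[...,0]-x)<.04)&(abs(P[...,1]-y)<.09)&(P[...,2]>.005)&(P[...,2]<.016)
    lab,l=cv2.connectedComponents(m.astype(np.uint8)); k=np.argmax(np.bincount(l[m])); p=P[l==k]
    r=cv2.minAreaRect((p[:,:2]*1000).astype(np.float32)); 
    C=p[:,:2].mean(0); w,v=np.linalg.eigh(np.cov((p[:,:2]-C).T)); print(n,r,'mean',C,'long',v[:,1],'ang of long',np.degrees(np.arctan2(v[1,1],v[0,1])))
# bottle
m=ok&(np.hypot(P[...,0]-.55,P[...,1]-.2)<.06)&(P[...,2]>.07)
p=P[m]; print('bottle',p[:,2].max())
for lo,hi in [(.075,.1),(.1,.11),(.11,.13),(.13,.15)]:
    q=p[(p[:,2]>lo)&(p[:,2]<hi)]; print(lo,len(q),q.mean(0) if len(q) else '', (q.min(0),q.max(0)) if len(q) else '')
m=ok&(abs(P[...,0]-.379)<.03)&(abs(P[...,1]-.278)<.03); print('tray floor',np.nanmedian(P[m],0))
# tray outline by wall top pixels
m=ok&(P[...,2]>.007)&(P[...,2]<.018)&(abs(P[...,0]-.379)<.075)&(abs(P[...,1]-.278)<.075)
q=P[m]; print(cv2.minAreaRect((q[:,:2]*1000).astype(np.float32)),np.bincount(((q[:,2])*1000).astype(int)))
```

```text
A ((583.8540649414062, 7.70355224609375), (34.663330078125, 148.65139770507812), 10.24360466003418) mean [0.583656  0.0087578] long [-0.17478038  0.98460744] ang of long 100.065878078351
B ((504.61395263671875, -11.745956420898438), (146.599609375, 31.730411529541016), 89.59776306152344) mean [ 0.50450772 -0.0116669 ] long [0.00505912 0.9999872 ] ang of long 89.71013268230784
bottle 0.14810633677941687
0.075 28 [0.55747074 0.19922594 0.08770457] (array([0.54295581, 0.19135526, 0.08028985]), array([0.58395123, 0.21758701, 0.09777751]))
0.1 55 [0.56225032 0.20786266 0.10666118] (array([0.54463165, 0.19196616, 0.10026694]), array([0.58496738, 0.23301942, 0.10999058]))
0.11 147 [0.56412629 0.21218178 0.11765913] (array([0.54700142, 0.19337801, 0.11009115]), array([0.58408239, 0.2328479 , 0.12993192]))
0.13 16 [0.56450914 0.21272501 0.13753268] (array([0.56124994, 0.20501216, 0.13072841]), array([0.57195384, 0.22099954, 0.14810634]))
tray floor [0.37997787 0.27795946 0.00507609]
((377.1714782714844, 278.27587890625), (142.86843872070312, 134.53819274902344), 85.01554107666016) [  0   0   0   0   0   0   0 112  91  61  35  30  36  30  30  29  15  12]
```

Run:
```python
from h import *
g=np.radians(2.68)
for a in (np.pi/2,-np.pi/2):
    q=inverse_kinematics([.552,.2,.30],[np.pi,0,g+a]); print(a,q)
q=inverse_kinematics([.552,.2,.30],[np.pi,0,g-np.pi/2])
robot.move_to([.545,.17,.30],[np.pi,0,g+np.pi/2 if inverse_kinematics([.552,.2,.30],[np.pi,0,g-np.pi/2]) is None else g-np.pi/2])
st(); snap('wrist','w1'); st()
```

```text
1.5707963267948966 [ 3.45051991e-01  2.24409118e-01  1.61688940e+00 -4.44089210e-16
  1.30029413e+00  2.98277167e-01]
-1.5707963267948966 [ 0.34505199  0.22440912  1.6168894   0.          1.30029413 -2.84331549]
t 2.6 p [0.5449 0.1703 0.2999] o [ 3.141  0.    -1.524] F [-0.2 -0.1  0.9] op 1.001 q [ 0.3   0.2   1.65  0.    1.29 -2.89]
t 2.65 p [0.5449 0.1704 0.2999] o [ 3.141  0.    -1.524] F [ 0.4 -0.3 -1.1] op 1.001 q [ 0.3   0.2   1.65  0.    1.29 -2.89]
```

View pics/w1.png

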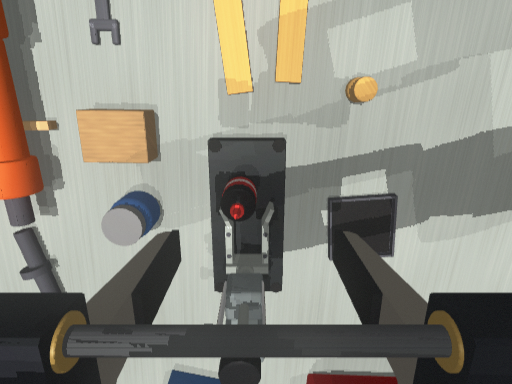

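Run:
```python
from h import *
c=snap('wrist','w1b'); print(np.array(c['T_tool_cam']).round(4),c['K'].round(1), np.round(c['W'][:3,3],3)); print(np.round(c['P'][::48,::64,2],3))
```

```text
[[-4.000e-04 -9.552e-01 -2.961e-01  8.520e-02]
 [ 1.000e+00 -5.000e-04  4.000e-04 -1.400e-03]
 [-5.000e-04 -2.961e-01  9.552e-01 -1.700e-01]
 [ 0.000e+00  0.000e+00  0.000e+00  1.000e+00]] [[313.5   0.  256.5]
 [  0.  313.5 194.9]
 [  0.    0.    1. ]] [0.55  0.085 0.47 ]
[[ 0.039  0.     0.     0.001  0.001 -0.001    nan  0.001]
 [ 0.051  0.     0.001 -0.001 -0.    -0.     0.    -0.001]
 [ 0.063 -0.001  0.    -0.001  0.     0.001 -0.     0.001]
 [ 0.071  0.     0.045  0.001  0.03  -0.001 -0.002 -0.001]
 [ 0.082 -0.001 -0.    -0.     0.029 -0.002 -0.     0.001]
 [-0.    -0.001  0.076 -0.001  0.028 -0.     0.005 -0.   ]
 [-0.002 -0.001  0.36  -0.002  0.171 -0.001  0.361 -0.001]
 [ 0.411  0.404  0.404  0.405  0.404  0.404  0.404  0.404]]
```

The wrist view shows bottle (238,198), guides (228–266, 245), tray (362,225) and shims (233,45) and (291,40). I'll measure all of these from this second view.

```bash
cat > meas.py <<'E'
import numpy as np,cv2
def rect(P,m,n=''):
    lab,l=cv2.connectedComponents(m.astype(np.uint8)); b=np.bincount(l[m]); k=np.argmax(b); p=P[l==k]
    r=cv2.minAreaRect((p[:,:2]*1000).astype(np.float32)); bx=cv2.boxPoints(r)
    e=[bx[1]-bx[0],bx[2]-bx[1]]; e=e[0] if np.linalg.norm(e[0])>np.linalg.norm(e[1]) else e[1]
    a=np.degrees(np.arctan2(e[1],e[0]))%180
    print(n,'c',np.round(r[0],1),'size',np.round(sorted(r[1]),1),'long-ang',round(float(a),2),'z',np.round(np.median(p[:,2])*1000,1),len(p)); return np.array(r[0])/1000,a,p
def shims(P,img,lo=.005,hi=.016):
    img=img.astype(int)
    U=(img[...,0]>img[...,2]*1.5)&(img[...,0]>100)&~np.isnan(P[...,0])&(P[...,2]>lo)&(P[...,2]<hi)
    nn,l,s,_=cv2.connectedComponentsWithStats(U.astype(np.uint8))
    for i in range(1,nn):
        if s[i,4]>150: rect(P,l==i,f'shim@{s[i,:2]}')
E
python3 - <<'E'
from meas import *
d=np.load('/tmp/w1b.npz');P=d['P'];img=d['img']
ok=~np.isnan(P[...,0])
shims(P,img)
z=P[...,2];x=P[...,0];y=P[...,1]
near=ok&(abs(x-.555)<.08)&(abs(y-.25)<.16)
rect(P,near&(z>.02)&(z<.2),'base+')
m=near&(z>.022)&(z<.036)
rect(P,m,'base')
near=ok&(abs(x-.379)<.08)&(abs(y-.278)<.08)
rect(P,near&(z>.0025)&(z<.03),'tray');
m=near&(z>.009)&(z<.03);rect(P,m,'traywall')
b=ok&(abs(x-.56)<.04)&(abs(y-.21)<.04)&(z>.05)
i=img.astype(int); 
for lo,hi in [(.05,.07),(.07,.09),(.09,.105),(.105,.12),(.12,.135),(.135,.15)]:
    q=P[b&(z>lo)&(z<hi)]
    if len(q): print(lo,len(q),q.mean(0).round(4),q.min(0).round(3),q.max(0).round(3))
# guides top
gm=ok&(abs(x-.553)<.06)&(abs(y-.28)<.06)&(z>.058)&(z<.068); q=P[gm]; print('guides',len(q)); 
for yy in np.arange(.22,.34,.01):
    s=q[abs(q[:,1]-yy)<.005]
    if len(s): print(yy.round(3),np.round(np.sort(s[:,0])[[0,-1]],4), np.round(s[s[:,0]<.553][:,0].max() if (s[:,0]<.553).any() else 0,4), np.round(s[s[:,0]>.553][:,0].min() if (s[:,0]>.553).any() else 0,4))
E
```

```text
shim@[214   0] c [583.8  21.9] size [ 36.  115.8] long-ang 100.03 z 9.7 2497
shim@[275   0] c [507.9  11.8] size [36.1 99.7] long-ang 89.91 z 9.8 2213
base+ c [556.  263.7] size [110.  246.5] long-ang 92.56 z 30.5 12279
base c [556.  263.7] size [110.  246.5] long-ang 92.56 z 29.7 7534
tray c [374.5 274.2] size [104.7 105.1] long-ang 96.34 z 5.0 3272
traywall c [374.7 274. ] size [104.6 105. ] long-ang 96.06 z 13.2 651
0.05 246 [0.5543 0.22   0.0613] [0.52  0.188 0.05 ] [0.595 0.25  0.07 ]
0.07 155 [0.5655 0.1934 0.0812] [0.546 0.189 0.07 ] [0.589 0.207 0.09 ]
0.09 111 [0.5641 0.1951 0.0985] [0.546 0.189 0.09 ] [0.589 0.221 0.105]
0.105 647 [0.5669 0.2063 0.1126] [0.546 0.19  0.105] [0.588 0.232 0.12 ]
0.12 211 [0.5667 0.2082 0.1255] [0.555 0.2   0.12 ] [0.579 0.221 0.134]
0.135 51 [0.5673 0.21   0.1416] [0.564 0.208 0.135] [0.571 0.214 0.146]
guides 828
0.23 [0.5203 0.5951] 0.5271 0.592
0.24 [0.5215 0.5947] 0.5306 0.5864
0.25 [0.5251 0.5892] 0.5332 0.5794
0.26 [0.5255 0.5865] 0.5344 0.5776
0.27 [0.5249 0.5861] 0.5339 0.5772
0.28 [0.5244 0.5858] 0.5334 0.576
0.29 [0.5238 0.5857] 0.5328 0.5756
0.3 [0.5232 0.5841] 0.5322 0.5753
0.31 [0.523  0.5838] 0.5318 0.575
0.32 [0.5239 0.5839] 0.5503 0.5532
0.33 [0.5221 0.5773] 0.538 0.5657
```

Run:
```python
from h import *
from meas import *
g=np.radians(2.6)
robot.move_to([.545,.17,.30],[np.pi,0,g+np.pi/2]); st()
c=snap('wrist','w2'); P=c['P'];img=c['img']
ok=~np.isnan(P[...,0])
shims(P,img)
z=P[...,2];x=P[...,0];y=P[...,1]
near=ok&(abs(x-.555)<.08)&(abs(y-.25)<.16)
rect(P,near&(z>.022)&(z<.036),'base')
near=ok&(abs(x-.379)<.08)&(abs(y-.278)<.08)
rect(P,near&(z>.0025)&(z<.03),'tray');
b=ok&(abs(x-.56)<.04)&(abs(y-.21)<.04)&(z>.05)
for lo,hi in [(.105,.12),(.12,.135),(.135,.15)]:
    q=P[b&(z>lo)&(z<hi)]
    if len(q): print(lo,len(q),q.mean(0).round(4),q.min(0).round(3),q.max(0).round(3))
```

```text
t 5.35 p [0.545 0.17  0.3  ] o [-3.142 -0.     1.617] F [-0.  -0.1 -0.2] op 0.999 q [0.3  0.2  1.65 0.   1.29 0.25]
shim@[261 212] c [586.3   6.9] size [ 35.7 150.3] long-ang 100.02 z 9.7 1798
shim@[218 221] c [508.2 -12. ] size [ 35.5 151.7] long-ang 90.45 z 9.8 1772
base c [556.1 255.1] size [110.1 228. ] long-ang 92.62 z 29.7 8317
tray c [374.2 275.8] size [104.2 104.5] long-ang 6.72 z 5.0 6302
0.105 802 [0.5663 0.2142 0.1127] [0.546 0.191 0.105] [0.589 0.234 0.12 ]
0.12 262 [0.5663 0.2136 0.1252] [0.556 0.202 0.12 ] [0.578 0.224 0.135]
0.135 52 [0.5668 0.2133 0.1419] [0.563 0.21  0.135] [0.571 0.217 0.146]
```

View pics/w2.png

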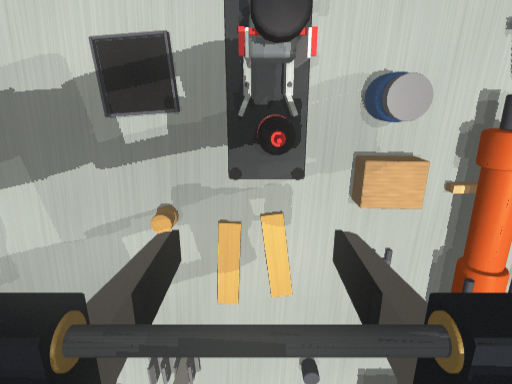

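Run:
```python
from h import *
g=np.radians(2.6); O=[np.pi,0,g+np.pi/2]
effector.grip(.8)
robot.move_to([.5668,.2117,.22],O)
robot.move_l([.5668,.2117,.072],rate=.12); st()
effector.grip(0.0,effort=25); st()
robot.move_l([.5668,.2117,.20],rate=.15); st()
robot.move_l([.3745,.275,.16],rate=.2)
robot.move_l([.3745,.275,.065],rate=.1)
hit=robot.move_l([.3745,.275,.044],rate=.03,threshold=4); print(hit); st()
effector.grip(.8); 
robot.move_l([.3745,.275,.20],rate=.2); st()
snap('top','t1');snap('scene','s1')
```

```text
t 7.7 p [0.5673 0.2119 0.0727] o [ 3.14  -0.     1.616] F [0.6 0.4 0.2] op 0.799 q [0.35 0.49 1.79 0.   0.87 0.31]
t 8.26 p [0.5668 0.2117 0.0721] o [ 3.141 -0.     1.616] F [-0.2 -0.3  2.1] op 0.475 q [0.35 0.49 1.79 0.   0.87 0.31]
t 9.26 p [0.5662 0.2115 0.199 ] o [-3.14   0.     1.616] F [-0.5 -0.3 -1.5] op 0.474 q [ 0.35  0.34  1.69 -0.    1.11  0.31]
True
t 12.15 p [0.3742 0.2748 0.0459] o [-3.141  0.     1.616] F [-0.3  0.2  2. ] op 0.473 q [0.63 0.36 2.1  0.   0.68 0.58]
t 13.68 p [0.3739 0.2746 0.1991] o [-3.139e+00  1.000e-03  1.616e+00] F [-0.2 -1.3  0. ] op 0.804 q [ 0.63  0.12  1.98 -0.    1.05  0.58]
```

Run:
```python
import numpy as np,cv2
from meas import *
d=np.load('/tmp/t1.npz');shims(d['P'],d['img'])
i=cv2.resize(d['img'][140:290,80:280],None,fx=3,fy=3);j=cv2.resize(np.load('/tmp/s1.npz')['img'][100:340,180:440],None,fx=2,fy=2)
j=j[:450,:];i=i[:450]
cv2.imwrite('pics/c1.png',cv2.cvtColor(i,cv2.COLOR_RGB2BGR));cv2.imwrite('pics/c1s.png',cv2.cvtColor(j,cv2.COLOR_RGB2BGR))
```

```text
shim@[211 169] c [584.1   7.7] size [ 35.8 149.5] long-ang 100.19 z 9.7 606
shim@[219 201] c [504.6 -11.6] size [ 31.8 146.5] long-ang 89.59 z 10.2 604
```

View pics/c1s.png

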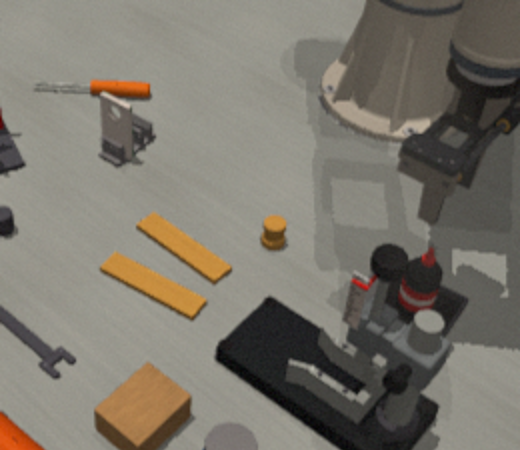

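```bash
cat >> h.py <<'E'
G=np.radians(2.6); BED=np.array([.5569,.2417,.030]); EX=np.array([np.cos(G),np.sin(G)]);EY=np.array([-np.sin(G),np.cos(G)])
def gp(x,y,z): # gauge mm x,y above bed z
    p=BED[:2]+EX*x/1000+EY*y/1000; return [p[0],p[1],BED[2]+z/1000]
OG=[np.pi,0,G+np.pi/2]
def down(yaw): return [np.pi,0,yaw]
E
python3 - <<'E'
from h import *
a=np.radians(90.2); d=np.array([np.cos(a),np.sin(a)])
p=np.array([.508,-.012])-d*.030
O=down(a)
effector.grip(.6)
robot.move_to([*p,.15],O)
robot.move_l([*p,.02],rate=.12)
h=robot.move_l([*p,.002],rate=.03,threshold=5); st()
effector.grip(0,effort=60); st()
robot.move_l([*p,.12],rate=.1); robot.hold(.2); st()
snap('scene','s2'); snap('wrist','w3'); snap('top','t2')
E
```

```text
t 17.52 p [ 0.5081 -0.042   0.0019] o [-3.141 -0.     1.574] F [-0.1  0.4  0.6] op 0.597 q [-0.09  0.49  2.02 -0.    0.63 -0.09]
t 17.97 p [ 0.5079 -0.042   0.0021] o [-3.141  0.     1.574] F [-1.6  0.2  3.5] op 0.381 q [-0.09  0.49  2.02 -0.    0.63 -0.09]
t 19.5 p [ 0.5078 -0.042   0.1195] o [-3.141 -0.     1.574] F [ 0.5  0.1 -4.5] op 0.379 q [-0.09  0.29  1.96 -0.    0.88 -0.09]
```

View pics/w3.png

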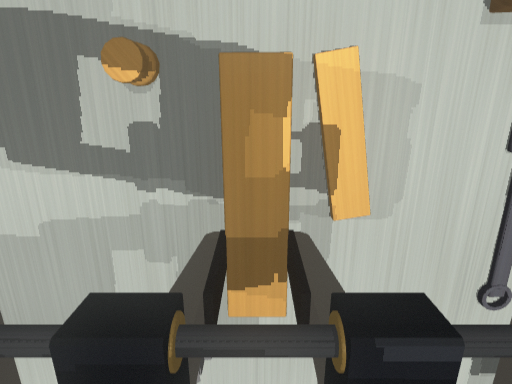

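View pics/s2.png

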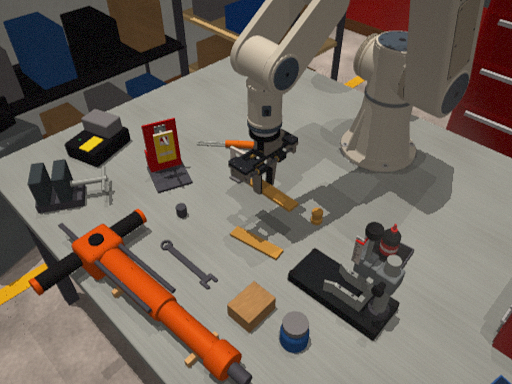

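The held shim runs from (256,52) to (257,315) and looks straight. I'll check its droop, its yaw and shim A.

Run:
```python
from meas import *
d=np.load('/tmp/w3.npz');P=d['P'];img=d['img']; shims(P,img); shims(P,img,.06,.2)
i=img.astype(int);m=(i[...,0]>i[...,2]*1.5)&(P[...,2]>.06)&(P[...,2]<.2); q=P[m]
A=np.c_[q[:,:2],np.ones(len(q))]; c=np.linalg.lstsq(A,q[:,2],rcond=None)[0]; print('slope deg',np.degrees(c[:2])); print('y range',q[:,1].min(),q[:,1].max(),'z at ends',c@[.508,-.087,1],c@[.508,.063,1])
```

```text
shim@[131  42] c [416.6  65.6] size [17.8 32.9] long-ang 74.34 z 12.9 392
shim@[314  46] c [586.7   5.9] size [ 36.6 149.8] long-ang 100.16 z 9.7 7029
shim@[219  52] c [508.8 -12.7] size [ 36.1 150.3] long-ang 90.41 z 126.9 17382
slope deg [-0.0530612  -0.63717782]
y range -0.08789677082271313 0.062359620144197256 z at ends 0.12783759146458354 0.12616946383926245
```

```bash
cat >> h.py <<'E'
def insert(level, yawfix=0.0, off=30):
    # level: mm height of surface above bed; gripped at local -off
    O=[np.pi,0,G+np.pi/2+yawfix]; z=level+4.5; ys=-88-off
    robot.move_l(gp(0,ys,level+40),rate=.2,orientation=O)
    robot.move_l(gp(0,ys,z),rate=.08)
    h=robot.move_l(gp(0,-off-3,z),rate=.06,threshold=12); print('slide hit',h); st()
    if h: return False
    h=robot.move_l(gp(0,-off-3,level-1),rate=.02,threshold=6); print('down',h); s=st()
    z=(s['ee_pos'][2]-BED[2])*1000+.3
    h=robot.move_l(gp(0,-off+8,z),rate=.02,threshold=12); print('push',h); s=st()
    d=np.array(s['ee_pos'])[:2]-BED[:2]; print('grip gauge xy',d@EX*1000,d@EY*1000)
    return h
E
python3 - <<'E'
from h import *
print(insert(0,yawfix=np.radians(0)))
snap('wrist','w4');snap('top','t3')
E
```

```text
slide hit False
t 22.87 p [0.5584 0.2084 0.0345] o [-3.142  0.     1.616] F [-0.2  0.7 -4.3] op 0.384 q [ 0.35  0.53  1.82 -0.    0.79  0.31]
down True
t 23.11 p [0.5588 0.2086 0.0321] o [ 3.141 -0.     1.616] F [-0.  -0.4  6.2] op 0.384 q [ 0.35  0.53  1.82 -0.    0.78  0.31]
push True
t 23.51 p [0.5582 0.2133 0.0321] o [-3.140e+00  3.000e-03  1.617e+00] F [ 0.7 -3.2  5. ] op 0.381 q [ 0.36  0.54  1.82 -0.    0.79  0.32]
grip gauge xy -0.009180991188736465 -28.449867532305447
True
```

View pics/w4.png

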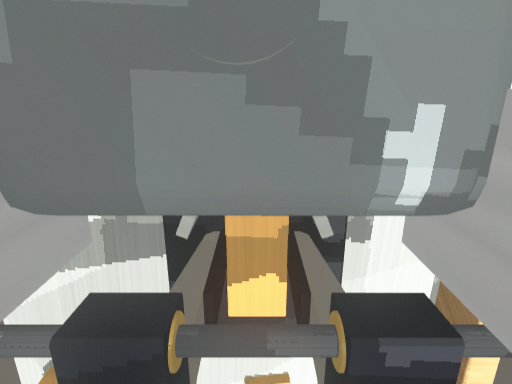

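Run:
```python
from h import *
from meas import *
effector.grip(.6); robot.hold(.1); s=st()
p=s['ee_pos']
robot.move_l([p[0],p[1],.15],rate=.15)
# flip to view from -y side
O=down(np.radians(10.1)-np.pi/2)
a=np.radians(100.1); d=np.array([np.cos(a),np.sin(a)])
p=np.array([.5865,.0065])-d*.030
print(inverse_kinematics([*p,.15],O), inverse_kinematics(gp(0,-30,15),[np.pi,0,G-np.pi/2]))
robot.move_to(gp(0,-110,200),[np.pi,0,G-np.pi/2]); st()
c=snap('wrist','w5'); c2=snap('top','t4'); shims(c2['P'],c2['img']); shims(c2['P'],c2['img'],.03,.05); print('w');shims(c['P'],c['img'],.03,.05)
```

```text
t 24.19 p [0.5575 0.213  0.0316] o [-3.139e+00  3.000e-03  1.616e+00] F [1.  0.4 0.4] op 0.598 q [ 0.36  0.54  1.82 -0.    0.79  0.32]
[-4.14395974e-02  3.71107745e-01  1.76459743e+00 -4.44089210e-16
  1.00588748e+00  2.92387480e+00] [ 3.59995535e-01  5.15685755e-01  1.81790321e+00 -4.44089210e-16
  8.08003687e-01 -2.82697568e+00]
t 27.89 p [0.5618 0.1318 0.2298] o [ 3.141 -0.    -1.526] F [-0.3  0.  -0.9] op 0.599 q [ 0.23  0.26  1.72  0.    1.16 -2.96]
shim@[212 169] c [584.2   7.4] size [ 35.2 148.5] long-ang 100.37 z 9.9 603
shim@[177 108] c [755.  145.4] size [49.2 67. ] long-ang 156.56 z 44.4 244
w
shim@[379 109] c [409.4  67.5] size [30.3 31.1] long-ang 161.08 z 39.6 685
shim@[ 61 146] c [740.9 143.5] size [69.7 90.4] long-ang 1.96 z 44.6 4655
shim@[  0 161] c [857.2 177.9] size [12.6 94.3] long-ang 103.98 z 43.0 526
shim@[242 201] c [558. 242.] size [ 35.7 151.1] long-ang 92.73 z 39.7 2948
```

View pics/w5.png

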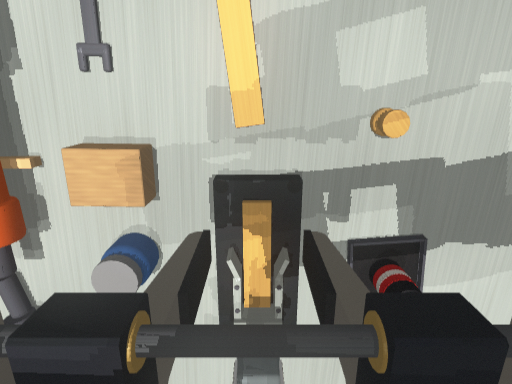

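Run:
```python
from h import *
from meas import *
a=np.radians(100.15); d=np.array([np.cos(a),np.sin(a)])
p=np.array([.5866,.0064])-d*.030
O=down(a)
robot.move_to([*p,.15],O)
robot.move_l([*p,.02],rate=.12)
h=robot.move_l([*p,.002],rate=.03,threshold=5); st()
effector.grip(0,effort=60); st()
robot.move_l([*p,.12],rate=.1); robot.hold(.2); st()
c=snap('wrist','w6');P=c['P'];img=c['img']; shims(P,img,.06,.2)
i=img.astype(int);m=(i[...,0]>i[...,2]*1.5)&(P[...,2]>.06)&(P[...,2]<.2); q=P[m]
A=np.c_[q[:,:2],np.ones(len(q))]; k=np.linalg.lstsq(A,q[:,2],rcond=None)[0]; print('slope deg',np.degrees(k[:2]))
```

```text
t 32.31 p [ 0.5919 -0.0231  0.002 ] o [-3.142 -0.     1.748] F [-0.4 -0.3 -0.8] op 0.601 q [-0.04  0.58  1.84  0.    0.72 -0.22]
t 32.75 p [ 0.5918 -0.0232  0.0021] o [-3.141  0.     1.748] F [-1.8 -0.8  2.2] op 0.382 q [-0.04  0.57  1.84 -0.    0.72 -0.22]
t 34.28 p [ 0.5916 -0.0231  0.1194] o [-3.141 -0.     1.748] F [-0.7  0.  -5.8] op 0.382 q [-0.04  0.41  1.79 -0.    0.95 -0.22]
shim@[219  52] c [587.3   6.1] size [ 36.1 149.3] long-ang 100.31 z 126.7 17366
slope deg [ 0.10002777 -0.70197529]
```

Run:
```python
from h import *
from meas import *
print(insert(10))
```

```text
slide hit False
t 37.42 p [0.5584 0.2084 0.0445] o [-3.142  0.     1.616] F [-0.8  0.6 -4.5] op 0.381 q [ 0.35  0.52  1.82 -0.    0.81  0.31]
down True
t 37.66 p [0.5588 0.2086 0.0421] o [ 3.141 -0.     1.616] F [-0.3 -0.3  5.6] op 0.382 q [ 0.35  0.52  1.82 -0.    0.8   0.31]
push True
t 38.05 p [0.5582 0.2131 0.0421] o [-3.140e+00  3.000e-03  1.617e+00] F [ 0.2 -3.4  4.6] op 0.383 q [ 0.36  0.52  1.82 -0.    0.81  0.32]
grip gauge xy 0.0021767361294861443 -28.6678920525969
True
```

Run:
```python
from h import *
from meas import *
effector.grip(.6); robot.hold(.1); s=st()
p=s['ee_pos']
robot.move_l([p[0],p[1],.15],rate=.15)
robot.move_to(gp(0,-110,200),[np.pi,0,G-np.pi/2]); st()
c=snap('wrist','w7'); shims(c['P'],c['img'],.03,.06)
c2=snap('top','t5');
cv2.imwrite('pics/t5a.png',cv2.cvtColor(cv2.resize(c2['img'][160:285,80:280],None,fx=4,fy=4),cv2.COLOR_RGB2BGR))
```

```text
t 38.63 p [0.5576 0.2126 0.0416] o [-3.139e+00  3.000e-03  1.616e+00] F [ 0.  -0.   0.9] op 0.602 q [ 0.36  0.52  1.82 -0.    0.81  0.32]
t 42.27 p [0.5618 0.1319 0.2299] o [ 3.141 -0.    -1.526] F [-0.   0.5  0.4] op 0.596 q [ 0.23  0.26  1.72  0.    1.16 -2.96]
shim@[379 109] c [409.5  67.1] size [30.8 30.9] long-ang 28.63 z 39.7 687
shim@[ 61 146] c [740.8 143.5] size [69.6 90.7] long-ang 2.09 z 44.6 4658
shim@[  0 161] c [857.9 178.1] size [14.1 94.1] long-ang 104.5 z 48.3 902
shim@[242 201] c [558.7 242. ] size [ 36.9 151.3] long-ang 92.55 z 49.7 3184
shim@[379 274] c [384.5 261.4] size [14.6 41.2] long-ang 34.76 z 54.1 207
```

View pics/w7.png

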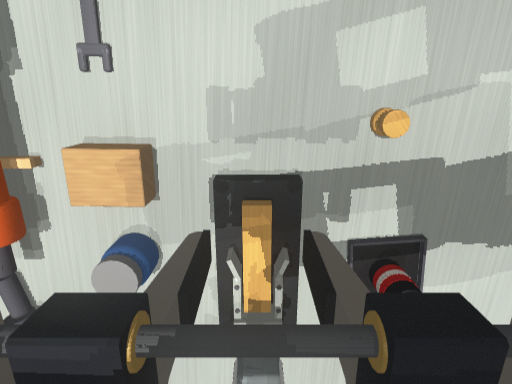

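View pics/t5a.png

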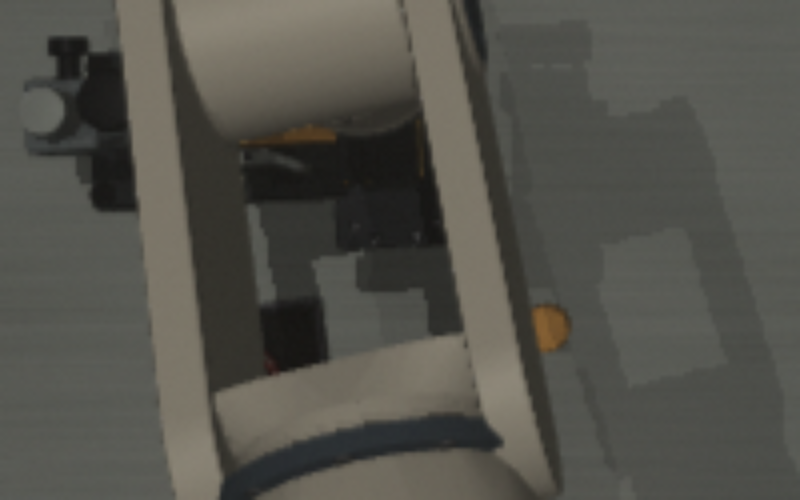

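The pile is stacked at (257,256) with its top at 49.7 mm, as two shims should be. Next I'll measure the surroundings of the knob.

```bash
python3 - <<'E'
from h import *
for f in ('t0','w2'):
    d=np.load(f'/tmp/{f}.npz');P=d['P'].reshape(-1,3);im=d['img'].reshape(-1,3).astype(int)
    k=~np.isnan(P[:,0]);P=P[k];im=im[k]
    D=P[:,:2]-BED[:2]; gx=D@EX*1000;gy=D@EY*1000;z=P[:,2]*1000
    n=(abs(gx)<60)&(gy>20)&(gy<160)
    for nm,m in dict(knob=n&(z>255)&(z<290),b23=n&(z>225)&(z<255),b20=n&(z>200)&(z<225)&(gy>85),red=n&(im[:,0]>150)&(im[:,1]<80)&(z>50)).items():
        if m.sum(): print(f,nm,m.sum(),'x',gx[m].min().round(1),gx[m].max().round(1),'y',gy[m].min().round(1),gy[m].max().round(1),'z',z[m].min().round(),np.median(z[m]).round(1),z[m].max().round())
E
python3 - <<'E'
import cv2
i=cv2.imread('pics/w2.png');cv2.imwrite('pics/w2k.png',cv2.resize(i[0:150,180:360],None,fx=4,fy=4))
E
```

```text
t0 knob 209 x -20.4 14.2 y 46.6 81.2 z 256.0 269.3 276.0
t0 b23 78 x -29.1 24.0 y 40.0 60.0 z 226.0 238.1 255.0
t0 b20 137 x -17.1 10.1 y 104.1 134.3 z 201.0 214.3 219.0
w2 knob 2104 x -17.3 17.8 y 45.1 65.1 z 255.0 269.5 272.0
w2 b23 821 x -26.5 26.6 y 38.0 58.8 z 225.0 237.5 255.0
w2 red 205 x -26.4 19.7 y 40.5 58.0 z 235.0 237.0 240.0
```

View pics/w2k.png

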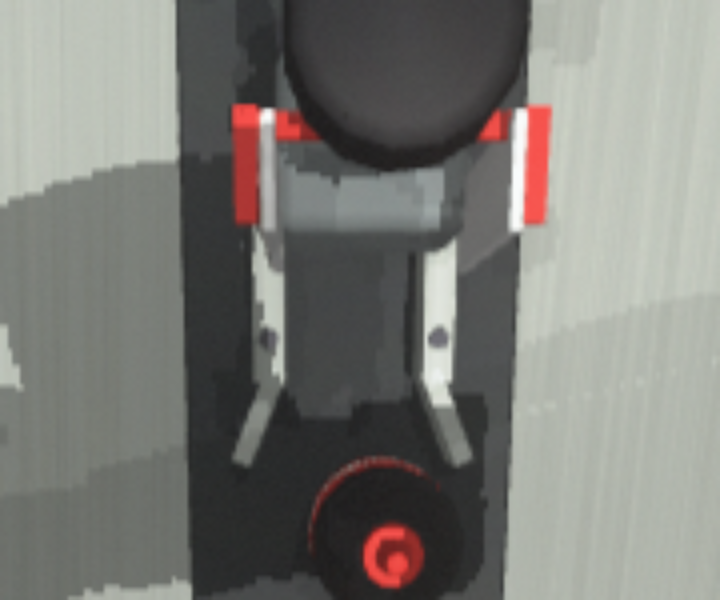

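Run:
```python
from h import *
O=None
for yw in (G,G+np.pi):
    q=inverse_kinematics(gp(0,63,280),[np.pi,0,yw]); print(yw,q)
O=[np.pi,0,G]; q=inverse_kinematics(gp(0,63,280),O)
if abs(q[5])>2.6: O=[np.pi,0,G-np.pi]
effector.grip(0,effort=40)
robot.move_l(gp(0,-60,280),rate=.25)
robot.move_to(gp(0,63,275),O); st()
h=robot.move_l(gp(0,63,243),rate=.1,threshold=6); st(); print(h)
```

```text
0.04537856055185257 [ 5.00348815e-01  2.92703755e-01  1.50572229e+00 -4.44089210e-16
  1.34316661e+00  2.02576658e+00]
3.1869712141416455 [ 0.50034881  0.29270376  1.50572229  0.          1.34316661 -1.11582607]
t 47.83 p [0.5541 0.3046 0.305 ] o [-3.142 -0.     0.046] F [-0.1 -0.5  0.3] op 0.006 q [0.5  0.3  1.51 0.   1.33 2.03]
t 48.3 p [0.554  0.3045 0.2728] o [3.141e+00 1.000e-03 4.500e-02] F [-0.3  2.1  0.5] op 0.005 q [ 0.5   0.32  1.55 -0.    1.27  2.03]
False
```

Run:
```python
from h import *
h=robot.move_l(gp(0,63,180),rate=.03,threshold=18); st(); print(h)
robot.hold(.3); s=st(); z=s['ee_pos'][2]; f=s['contact_force'][2]
if f<10:
    robot.move_l([s['ee_pos'][0],s['ee_pos'][1],z-.0015],rate=.01,threshold=15); st()
robot.hold(.6); st(); c=snap('scene','s8'); robot.hold(1.0); s=st()
print('pile height est mm', (s['ee_pos'][2]-.170-.030)*1000)
```

```text
t 49.88 p [0.5543 0.3048 0.2205] o [-3.141e+00 -1.000e-03  4.500e-02] F [-1.  -0.5  4.6] op 0.002 q [0.5  0.36 1.61 0.   1.17 2.03]
True
t 50.17 p [0.5543 0.3048 0.2204] o [-3.141e+00 -1.000e-03  4.500e-02] F [-0.4 -0.2  5.7] op 0.005 q [ 0.5   0.36  1.61 -0.    1.17  2.03]
t 50.39 p [0.5543 0.3048 0.2205] o [-3.141e+00 -2.000e-03  4.500e-02] F [-0.5 -0.1  4.5] op 0.003 q [ 0.5   0.36  1.61 -0.    1.17  2.03]
t 50.99 p [0.5543 0.3048 0.2204] o [-3.141e+00 -2.000e-03  4.500e-02] F [-0.6  0.   5.6] op -0.0 q [ 0.5   0.36  1.61 -0.    1.17  2.03]
t 52.04 p [0.5543 0.3048 0.2204] o [-3.141e+00 -2.000e-03  4.500e-02] F [-0.7 -0.1  5. ] op 0.004 q [ 0.5   0.36  1.61 -0.    1.17  2.03]
pile height est mm 20.435532173704917
```

```bash
python3 -c "
import cv2
i=cv2.imread('pics/s8.png');cv2.imwrite('pics/s8a.png',cv2.resize(i[180:340,270:430],None,fx=4,fy=3.75))"
```

```text
(no output)
```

View pics/s8a.png

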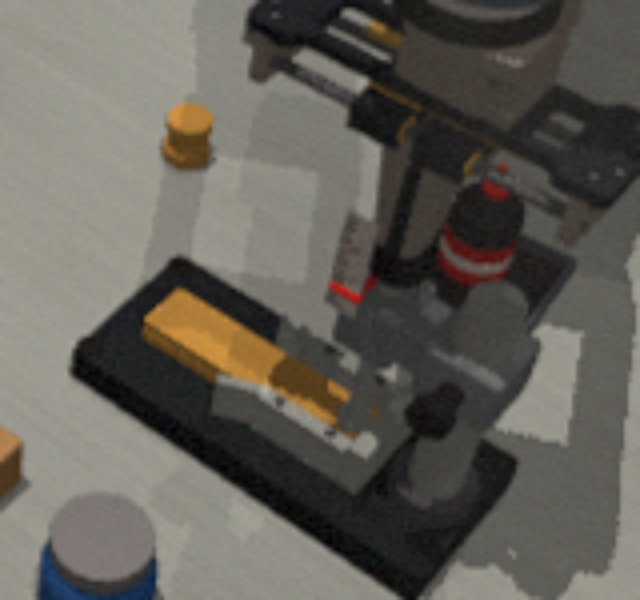

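Only about 5 N is being held, which could be the spring alone. I'll press in small steps until the force shows firm contact.

Run:
```python
from h import *
s=st(); x,y,z=s['ee_pos']; 
for k in range(8):
    z-=.0004
    robot.move_l([x,y,z],rate=.004); robot.hold(.1); s=st(); print(round(z,4))
    if s['contact_force'][2]>14: break
robot.hold(1.3); st()
```

```text
t 52.04 p [0.5543 0.3048 0.2204] o [-3.141e+00 -2.000e-03  4.500e-02] F [-0.7 -0.1  5. ] op 0.004 q [ 0.5   0.36  1.61 -0.    1.17  2.03]
t 52.5 p [0.5543 0.3048 0.2204] o [-3.14e+00 -3.00e-03  4.50e-02] F [ 0.2 -0.9  8.2] op -0.0 q [ 0.5   0.36  1.61 -0.    1.17  2.03]
0.22
t 52.85 p [0.5543 0.3048 0.2204] o [-3.14e+00 -3.00e-03  4.50e-02] F [-2.2 -1.3 11.4] op 0.006 q [0.5  0.36 1.61 0.   1.17 2.03]
0.2196
t 53.2 p [0.5544 0.3048 0.2204] o [-3.14e+00 -3.00e-03  4.50e-02] F [-3.3 -1.6 13.8] op -0.001 q [ 0.5   0.36  1.61 -0.    1.17  2.03]
0.2192
t 53.55 p [0.5544 0.3048 0.2204] o [-3.14e+00 -3.00e-03  4.50e-02] F [-4.5 -1.7 15.9] op 0.005 q [ 0.5   0.36  1.61 -0.    1.17  2.03]
0.2188
t 54.85 p [0.5544 0.3048 0.2203] o [-3.14e+00 -3.00e-03  4.50e-02] F [-3.  -1.6 15.7] op 0.006 q [ 0.5   0.36  1.61 -0.    1.17  2.03]
```

Run:
```python
from h import *
s=st(); x,y,z=s['ee_pos']; 
robot.move_l([x,y,.30],rate=.1); snap('scene','s9')
a=np.radians(71.2)
for yw in (a,a-np.pi):
    print(inverse_kinematics([.60,-.33,.30],[np.pi,0,yw]))
q=inverse_kinematics([.60,-.33,.30],[np.pi,0,a])
effector.grip(.85)
robot.move_to([.605,-.31,.30],[np.pi,0,a]); st()
snap('wrist','w10')
```

```text
t 54.85 p [0.5544 0.3048 0.2203] o [-3.14e+00 -3.00e-03  4.50e-02] F [-3.  -1.6 15.7] op 0.006 q [ 0.5   0.36  1.61 -0.    1.17  2.03]
[-0.50503375  0.38575633  1.39652183  0.          1.35931449 -0.17691185]
[-5.05033752e-01  3.85756333e-01  1.39652183e+00 -4.44089210e-16
  1.35931449e+00  2.96468080e+00]
t 59.27 p [ 0.6053 -0.3093  0.3   ] o [ 3.142 -0.     1.243] F [ 0.5  0.  -0.6] op 0.85 q [-0.47  0.38  1.41  0.    1.36 -0.15]
```

View pics/w10.png

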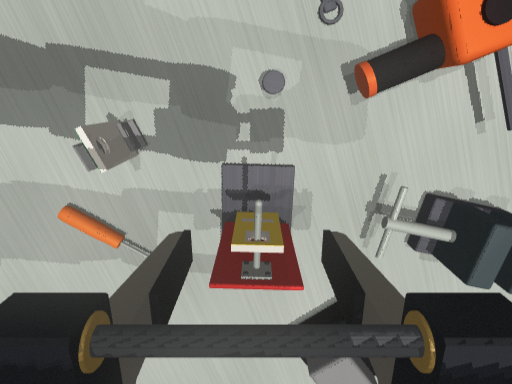

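View pics/s9.png

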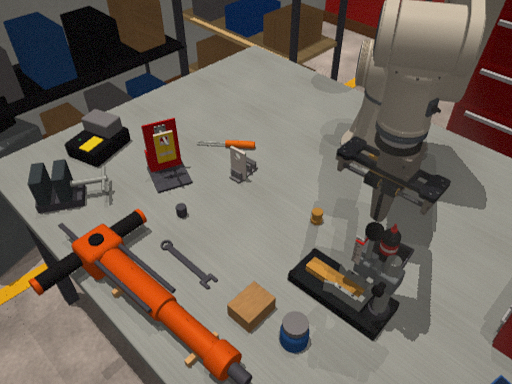

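The foot is up again. The wrist view shows the hook pin at (258,205→265), the yellow tag at (258,232), the panel's top edge at (257,287) and the rack at (110,145).

```bash
python3 - <<'E'
from meas import *
d=np.load('/tmp/w10.npz');P=d['P'];img=d['img'].astype(int)
z=P[...,2]*1000; ok=~np.isnan(z); v,u=np.mgrid[:384,:512]
win=ok&(abs(u-258)<55)&(v>150)&(v<292)
red=(img[...,0]>110)&(img[...,1]<60)
yel=(img[...,0]>120)&(img[...,1]>90)&(img[...,2]<90)
# panel top
m=win&red&(z>178)&(z<192); rect(P,m,'paneltop')
m=win&(z>161)&(z<175)&~red&(abs(u-258)<40); rect(P,m,'tagtop')
m=win&yel&(z>60)&(z<175); q=P[m]; print('yellow',len(q),q.min(0),q.max(0)); 
A=np.c_[q[:,:2]-q[:,:2].mean(0),np.ones(len(q))]
n=np.linalg.svd(q-q.mean(0))[2][2]; print('yellow normal',n,'ang',np.degrees(np.arctan2(n[1],n[0])),'c',q.mean(0))
m=win&(z>140)&(z<172)&(abs(u-258)<6); q=P[m]
for vv in range(196,284,4):
    s=P[vv,250:268]; s=s[(s[:,2]>.1)&(s[:,2]<.19)]
    if len(s): print(vv,len(s),np.nanmean(s,0).round(4))
for t in ('panelbase',):
    m=win&(z>3)&(z<14); rect(P,m,'standbase')
E
python3 -c "
import cv2
i=cv2.imread('pics/w10.png');cv2.imwrite('pics/w10a.png',cv2.resize(i[150:300,190:330],None,fx=4,fy=4));cv2.imwrite('pics/w10b.png',cv2.resize(i[90:200,50:180],None,fx=5,fy=5))"
```

```text
paneltop c [ 571.9 -408.7] size [ 5.5 97.4] long-ang 159.6 z 184.6 319
tagtop c [ 576.  -405.2] size [ 6.8 86.8] long-ang 159.74 z 169.3 617
yellow 47 [ 0.56205284 -0.3805308   0.12760134] [ 0.61219919 -0.36214376  0.1703213 ]
yellow normal [-3.48954499e-01 -9.37139668e-01  2.52524157e-05] ang -110.42338093991059 c [ 0.58679626 -0.37109211  0.16593337]
200 6 [ 0.6033 -0.3261  0.1644]
204 8 [ 0.602  -0.3298  0.1658]
208 7 [ 0.5998 -0.3348  0.1628]
212 7 [ 0.5979 -0.3403  0.159 ]
216 7 [ 0.5964 -0.3449  0.158 ]
220 17 [ 0.5912 -0.3608  0.1279]
224 18 [ 0.5908 -0.3637  0.133 ]
228 18 [ 0.5901 -0.3656  0.14  ]
232 18 [ 0.5891 -0.3685  0.1443]
236 18 [ 0.5877 -0.3725  0.1458]
240 13 [ 0.588  -0.3718  0.1579]
244 18 [ 0.5879 -0.3714  0.1683]
248 18 [ 0.5865 -0.3756  0.1688]
252 18 [ 0.5789 -0.3992  0.1304]
256 18 [ 0.5785 -0.4001  0.1385]
260 18 [ 0.5776 -0.4026  0.1432]
264 18 [ 0.5774 -0.403   0.1516]
268 18 [ 0.5767 -0.4047  0.1574]
272 18 [ 0.5767 -0.4045  0.1661]
276 18 [ 0.5765 -0.4052  0.1731]
280 18 [ 0.5756 -0.4077  0.1767]
standbase c [ 586.6 -371.7] size [107.8 109.3] long-ang 159.53 z 9.8 3627
```

View pics/w10a.png

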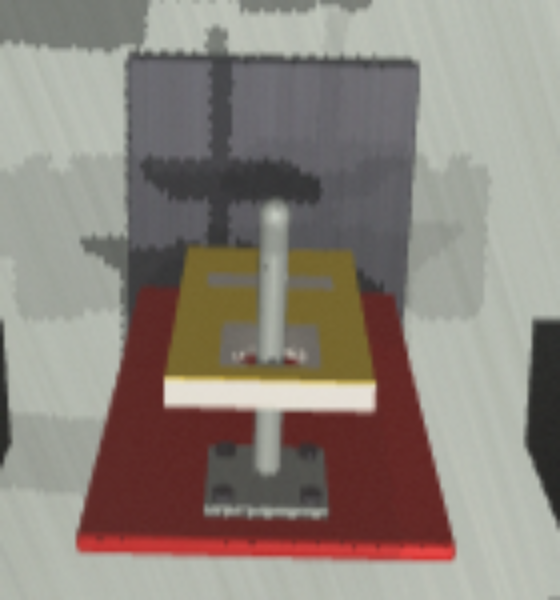

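View pics/w10b.png

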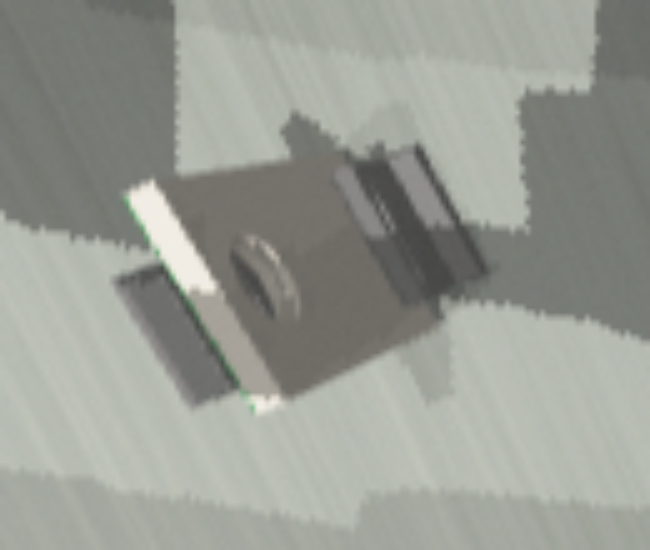

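Run:
```python
from meas import *
d=np.load('/tmp/w10.npz');P=d['P'];img=d['img'].astype(int)
z=P[...,2]*1000; ok=~np.isnan(z); v,u=np.mgrid[:384,:512]
a=np.radians(69.6);o=np.array([np.cos(a),np.sin(a)]);l=np.array([-o[1],o[0]]);O=np.array([.5855,-.3722])
D=P[...,:2]-O; so=D@o*1000; sl=D@l*1000
m=ok&(z>165)&(z<173)&(so>-25)&(so<30)&(abs(sl)<45)&(abs(u-258)<45)
print('tagtop',m.sum(),so[m].min(),so[m].max(),sl[m].min(),sl[m].max(), np.median(z[m])); rect(P,m)
m=ok&(z>145)&(z<175)&(so>18)&(so<60)&(abs(sl)<15); print('pin',m.sum(),np.median(sl[m]),so[m].max())
m=ok&(z>178)&(z<190)&(so<-30)&(so>-45)&(abs(sl)<60);print('panel',sl[m].min(),sl[m].max(),so[m].min(),so[m].max())
# rack & green tag
R=ok&(abs(P[...,0]-.41)<.09)&(abs(P[...,1]+.22)<.08)&(u<190)&(v<200)
m=R&(z>100)&(z<115); rect(P,m,'greentop')
m=R&(z>28)&(z<40); rect(P,m,'racktop')
m=R&(z>10)&(z<150); rect(P,m,'all')
```

```text
tagtop 456 -7.329151284732242 2.513634365552571 -28.414905318106594 27.390529285549768 168.73776721165302
 c [ 585.1 -374.6] size [ 9.8 55.7] long-ang 160.3 z 168.7 456
pin 200 -0.46977836714989674 50.08270588299943
panel -50.119438479306226 49.32198839994624 -42.459577848187614 -35.61979116297776
greentop c [ 433.9 -222.6] size [ 9.8 55.8] long-ang 95.34 z 107.5 519
racktop c [ 443.1 -221.7] size [13.  55.4] long-ang 95.5 z 35.4 311
all c [ 410.9 -225.2] size [56.2 78.9] long-ang 6.71 z 58.3 2466
```

```bash
cat >> h.py <<'E'
HA=np.radians(69.6);HO=np.array([np.cos(HA),np.sin(HA)]);HL=np.array([-HO[1],HO[0]]);H0=np.array([.5855,-.3722])
def hp(so,sl,z): p=H0+HO*so/1000+HL*sl/1000; return [p[0],p[1],z/1000]
OH=[np.pi,0,HA]
E
python3 - <<'E'
from h import *
from meas import *
robot.move_to([.36,-.23,.26],[np.pi,0,np.radians(185.4)]); st()
c=snap('wrist','w11');P=c['P'];z=P[...,2]*1000;ok=~np.isnan(z)
R=ok&(abs(P[...,0]-.41)<.09)&(abs(P[...,1]+.22)<.06)
rect(P,R&(z>100)&(z<115),'greentop')
rect(P,R&(z>28)&(z<40),'racktop')
rect(P,R&(z>3)&(z<50),'rackall')
E
python3 -c "
import cv2
i=cv2.imread('pics/w11.png');cv2.imwrite('pics/w11a.png',cv2.resize(i[120:300,180:340],None,fx=3.5,fy=3.3))"
```

```text
t 61.13 p [ 0.3604 -0.2301  0.2602] o [-3.141  0.    -3.048] F [ 0.5 -0.2  0.4] op 0.847 q [-0.57 -0.01  1.97  0.    1.18 -2.24]
greentop c [ 432.7 -223.5] size [ 9.4 55.6] long-ang 95.59 z 107.4 479
racktop c [ 397.9 -225.9] size [10.3 39.9] long-ang 97.05 z 34.4 253
rackall c [ 396.8 -227. ] size [55.8 65.6] long-ang 5.87 z 27.5 1782
```

View pics/w11.png

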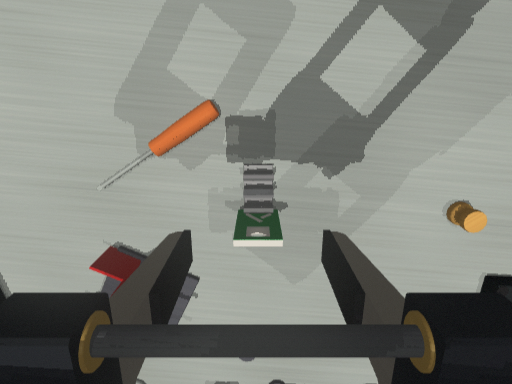

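View pics/w11a.png

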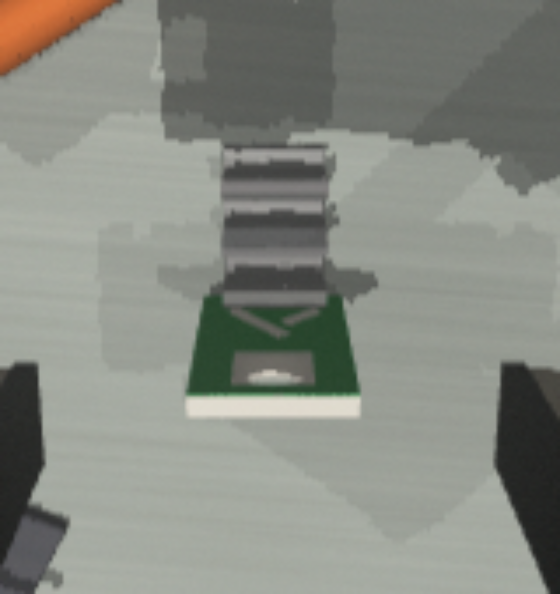

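Run:
```python
import numpy as np
d=np.load('/tmp/w11.npz');P=d['P'];ok=~np.isnan(P[...,2])
a=np.radians(5.5);ex=np.array([np.cos(a),np.sin(a)]);ey=np.array([-ex[1],ex[0]]);C=np.array([.4105,-.2252])
D=P[...,:2]-C; rx=D@ex*1000; ry=D@ey*1000; z=P[...,2]*1000
m=ok&(abs(ry)<15)&(abs(rx)<60)&(z>-5)
for b in np.arange(-52,40,1.5):
    s=m&(abs(rx-b)<.75)
    if s.sum(): print(b,s.sum(),np.round(np.percentile(z[s],[5,50,95]),1))
m=ok&(abs(rx+20)<25)&(z>20)&(z<40)&(abs(ry)<30); print('ry',np.percentile(ry[m],[1,99]))
```

```text
-52.0 22 [-1.2 -0.4  0.7]
-50.5 22 [-2.2 -0.2  0.6]
-49.0 22 [-1.2 -0.3  0.6]
-47.5 22 [-2.1 -0.2  1.3]
-46.0 50 [-1.2  5.7  8.6]
-44.5 30 [6.8 7.8 8.8]
-43.0 25 [7.  7.4 8.9]
-41.5 27 [6.3 7.7 8.6]
-40.0 22 [7.2 8.2 8.7]
-38.5 104 [10.3 22.  35.9]
-37.0 53 [26.9 34.6 36.8]
-35.5 25 [35.2 36.6 37.9]
-34.0 24 [34.7 36.  37.1]
-32.5 1 [32.8 32.8 32.8]
-31.0 21 [31.1 32.  32.6]
-29.5 15 [26.5 27.6 27.8]
-28.0 6 [25.2 25.9 26.1]
-23.5 1 [8.8 8.8 8.8]
-22.0 23 [6.4 7.6 8.4]
-20.5 25 [6.8 7.9 8.8]
-19.0 32 [ 7.   8.  15.7]
-17.5 112 [ 7.5 21.2 29.2]
-16.0 32 [27.6 30.  32.4]
-14.5 38 [30.9 32.3 34. ]
-13.0 41 [33.8 35.6 37.3]
-11.5 19 [35.7 36.5 37.2]
-10.0 20 [35.1 35.6 36.8]
-8.5 12 [34.5 34.8 35.3]
-7.0 7 [33.3 33.8 34.6]
0.5 10 [6.8 7.7 8.6]
2.0 23 [5.6 7.7 8.7]
3.5 22 [6.5 7.4 8.5]
5.0 21 [6.5 7.7 9. ]
6.5 85 [ 7.5 15.5 28.5]
8.0 90 [10.5 27.8 36.2]
9.5 41 [26.9 35.4 37.3]
11.0 26 [35.1 36.9 38. ]
14.0 11 [31.1 31.5 32.3]
15.5 11 [29.3 30.5 31.2]
17.0 32 [ 27.7  40.8 103.5]
18.5 480 [ 29.2  65.  107. ]
20.0 64 [ 73.1 106.2 108.7]
21.5 48 [ 73.6 106.5 108.5]
23.0 61 [ 73.7 107.6 108.5]
24.5 53 [ 73.4 107.  109. ]
26.0 45 [ 73.3 106.9 108.5]
27.5 8 [ 72.9 106.2 106.4]
ry [-19.30623667  20.25997751]
```

Run:
```python
from h import *
from meas import *
robot.move_to(hp(-2.8,-.5,260),OH)
effector.grip(.85)
robot.move_l(hp(-2.8,-.5,190),rate=.15)
h=robot.move_l(hp(-2.8,-.5,105),rate=.08,threshold=6);print(h); st()
effector.grip(0,effort=25); st()
h=robot.move_l(hp(-2.8,-.5,117),rate=.04,threshold=8);print(h); st()
```

```text
False
t 64.98 p [ 0.5854 -0.3752  0.1057] o [3.141 0.    1.215] F [ 0.4 -0.   0.3] op 0.852 q [-0.57  0.57  1.56  0.    1.02 -0.22]
t 65.44 p [ 0.5851 -0.375   0.1052] o [3.141 0.    1.215] F [-0.5 -0.4  1.3] op 0.61 q [-0.57  0.57  1.56  0.    1.02 -0.22]
False
t 65.89 p [ 0.5851 -0.3751  0.1173] o [3.141 0.    1.215] F [-0.2  0.3 -1. ] op 0.609 q [-0.57  0.55  1.55  0.    1.04 -0.22]
```

Run:
```python
from h import *
from meas import *
h=robot.move_l(hp(75,-.5,117),rate=.06,threshold=6);print(h); st()
if not h:
    robot.move_l(hp(75,-.5,190),rate=.15); robot.hold(.2); st(); snap('wrist','w12'); snap('scene','s12')
```

```text
False
t 67.34 p [ 0.612  -0.3024  0.117 ] o [3.142 0.    1.214] F [ 0.4 -0.8 -0.6] op 0.604 q [-0.46  0.54  1.58 -0.    1.03 -0.1 ]
t 68.17 p [ 0.6115 -0.3018  0.1886] o [-3.14  -0.     1.215] F [-0.   0.1 -0.4] op 0.606 q [-0.46  0.46  1.52 -0.    1.16 -0.1 ]
```

View pics/w12.png

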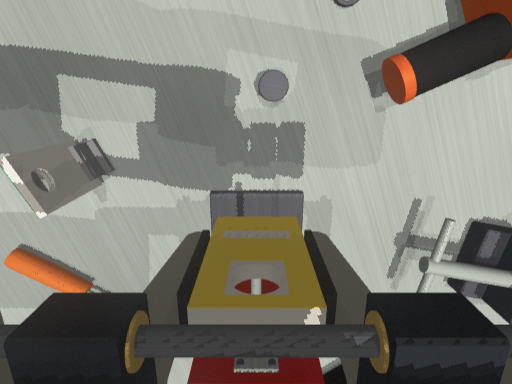

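The yellow tag is held off the hook, with its face spanning (200–325, 218–310). I'll measure its pose in the hand.

```bash
cat >> h.py <<'E'
def inhand(c,mask):
    s=c['st'];R=Rot.from_euler('xyz',s['orientation']).as_matrix(); q=(c['P'][mask]-s['ee_pos'])@R
    q=q[(abs(q[:,0])<.03)&(abs(q[:,1])<.04)&(abs(q[:,2])<.09)]
    n=np.linalg.svd(q-q.mean(0),full_matrices=False)[2][2]; n*=np.sign(n[0])
    print('face in tool: x',(q[:,0].mean()*1000).round(2),'y',(q[:,1].min()*1000).round(1),(q[:,1].max()*1000).round(1),'z',(q[:,2].min()*1000).round(1),(q[:,2].max()*1000).round(1),'normal',n.round(3),len(q))
E
python3 - <<'E'
from h import *
c=snap('wrist','w12b');i=c['img'].astype(int)
inhand(c,(i[...,0]>120)&(i[...,1]>90)&(i[...,2]<90))
E
```

```text
face in tool: x 4.27 y -26.6 29.2 z -64.9 35.5 normal [ 1.    -0.001 -0.003] 2140
```

```bash
cat >> h.py <<'E'
RA=np.radians(5.5);RX=np.array([np.cos(RA),np.sin(RA)]);RY=np.array([-RX[1],RX[0]]);R0=np.array([.4105,-.2252])
def rp(x,y,z): p=R0+RX*x/1000+RY*y/1000; return [p[0],p[1],z/1000]
OR=[np.pi,0,RA+np.pi]
E
python3 - <<'E'
from h import *
robot.move_to(rp(-22.7,.3,190),OR); st()
robot.move_l(rp(-22.7,.3,85),rate=.12)
h=robot.move_l(rp(-22.7,.3,66),rate=.03,threshold=5); print(h); st()
if not h:
    h=robot.move_l(rp(-22.7,.3,40),rate=.03,threshold=5); print(h); st()
snap('wrist','w13')
E
```

```text
t 70.14 p [ 0.3883 -0.2273  0.1902] o [-3.141  0.    -3.046] F [ 0.  -0.1  0.3] op 0.609 q [-0.53  0.11  2.02  0.    1.02 -2.2 ]
False
t 71.95 p [ 0.3879 -0.2271  0.066 ] o [ 3.141 -0.    -3.046] F [-0.6 -0.  -1.5] op 0.607 q [-0.53  0.3   2.12  0.    0.72 -2.2 ]
True
t 72.64 p [ 0.3876 -0.2269  0.044 ] o [ 3.141e+00 -1.000e-03 -3.046e+00] F [ 0.4 -0.1  1.3] op 0.607 q [-0.53  0.34  2.14  0.    0.66 -2.2 ]
```

View pics/w13.png

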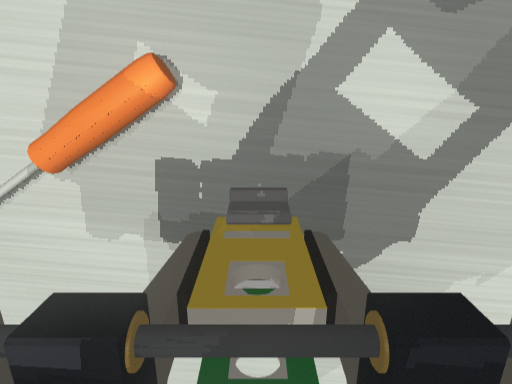

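It made contact at the slot floor, at the expected height. I'll release it and check.

Run:
```python
from h import *
from meas import *
effector.grip(.85); robot.hold(.1)
robot.move_l(rp(-22.7,.3,180),rate=.15)
robot.move_l(rp(-55,.3,260),rate=.2); st()
c=snap('wrist','w14');P=c['P'];z=P[...,2]*1000;ok=~np.isnan(z)
D=P[...,:2]-R0; rx=D@RX*1000; ry=D@RY*1000
for n,lo,hi in (('yel',-45,-5),('grn',5,45)):
    m=ok&(rx>lo)&(rx<hi)&(abs(ry)<40)&(z>102)&(z<114); print(n,m.sum(),rx[m].min(),rx[m].max(),ry[m].min(),ry[m].max(),np.median(z[m])); rect(P,m)
```

```text
t 74.94 p [ 0.3556 -0.23    0.2591] o [ 3.140e+00 -1.000e-03 -3.046e+00] F [-0.5 -0.7 -0.8] op 0.852 q [-0.58 -0.02  1.98  0.    1.18 -2.24]
yel 462 -27.350421510028365 -18.581326113539284 -28.400493368625877 27.28821194757514 107.62289029385786
 c [ 387.8 -227.9] size [ 8.7 55.7] long-ang 95.28 z 107.6 462
grn 462 17.689488228450585 27.47953099562861 -28.414757909567836 27.329620947770596 107.45490208750158
 c [ 433.  -223.6] size [ 9.7 55.7] long-ang 95.87 z 107.5 462
```

View pics/w14.png

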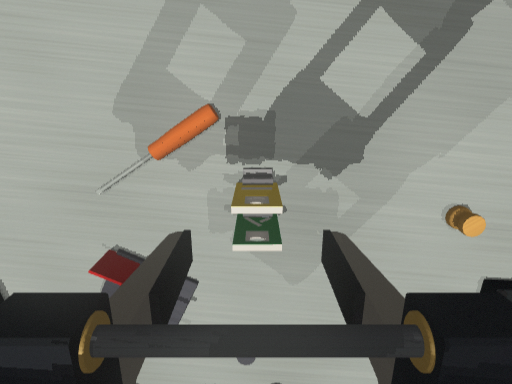

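Run:
```python
from h import *
robot.move_l(rp(23,-.3,180),rate=.2)
h=robot.move_l(rp(23,-.3,44),rate=.1,threshold=6); print(h); st()
if not h:
    effector.grip(0,effort=25); st()
    robot.move_l(rp(23,-.3,80),rate=.06); robot.move_l(rp(23,-.3,190),rate=.15); robot.hold(.2); st()
    c=snap('wrist','w15');i=c['img'].astype(int)
    inhand(c,(i[...,1]>i[...,0]*1.5)&(i[...,1]>i[...,2]*1.3))
```

```text
False
t 77.21 p [ 0.4338 -0.2235  0.0445] o [ 3.141 -0.    -3.046] F [-0.   0.4 -1.4] op 0.851 q [-0.48  0.39  2.05  0.    0.7  -2.15]
t 77.67 p [ 0.4336 -0.2234  0.0442] o [ 3.141e+00 -1.000e-03 -3.046e+00] F [-0.4 -0.1  3.1] op 0.608 q [-0.48  0.39  2.06  0.    0.7  -2.15]
t 79.5 p [ 0.4329 -0.223   0.1891] o [ 3.140e+00 -2.000e-03 -3.046e+00] F [-0.1  0.5 -0.3] op 0.606 q [-0.48  0.17  1.95  0.    1.03 -2.15]
face in tool: x 4.43 y -29.2 27.0 z -65.0 35.5 normal [ 1.    -0.001 -0.   ] 7323
```

View pics/w15.png

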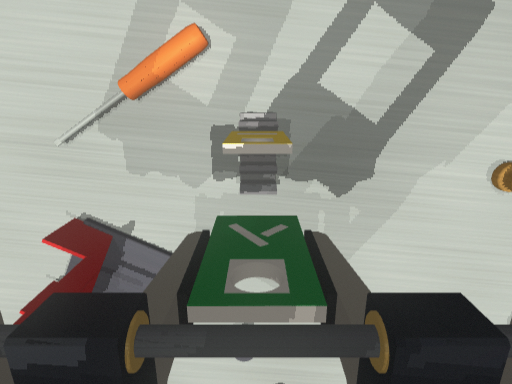

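Run:
```python
from h import *
robot.move_to(hp(85,-.5,200),OH); st()
robot.move_l(hp(85,-.5,117),rate=.12); robot.hold(.1); st()
snap('wrist','w16')
h=robot.move_l(hp(3,-.5,117),rate=.06,threshold=5); print(h); st()
snap('wrist','w17')
```

```text
t 81.33 p [ 0.6154 -0.2926  0.1999] o [-3.141 -0.     1.216] F [ 0.2 -0.4 -0.8] op 0.603 q [-0.45  0.45  1.52 -0.    1.17 -0.09]
t 82.28 p [ 0.6163 -0.293   0.1181] o [3.14  0.    1.215] F [ 0.4 -0.3  0.2] op 0.607 q [-0.45  0.53  1.58  0.    1.03 -0.09]
False
t 83.84 p [ 0.5872 -0.3692  0.117 ] o [-3.142 -0.     1.215] F [-0.4 -1.  -0.4] op 0.608 q [-0.56  0.55  1.55  0.    1.04 -0.21]
```

View pics/w17.png

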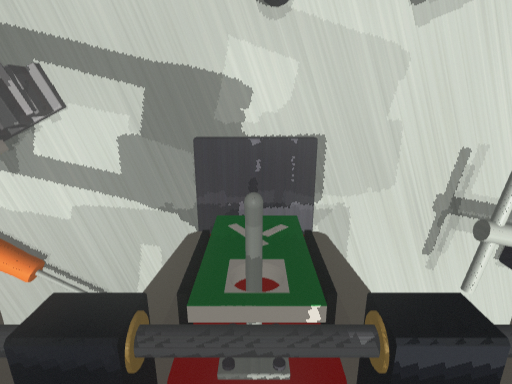

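The pin passes through the green tag's hole at (253,285). Now I'll lower it, release and check.

Run:
```python
from h import *
from meas import *
h=robot.move_l(hp(3,-.5,103.5),rate=.03,threshold=3); print(h); st()
effector.grip(.85); robot.hold(.3)
robot.move_l(hp(3,-.5,230),rate=.12)
robot.move_l(hp(60,-.5,300),rate=.25); robot.hold(.5); st()
c=snap('wrist','w18');P=c['P'];z=P[...,2]*1000;ok=~np.isnan(z)
D=P[...,:2]-H0; so=D@HO*1000; sl=D@HL*1000
m=ok&(z>164)&(z<173)&(so>-30)&(so<34)&(abs(sl)>6)&(abs(sl)<45); print(m.sum(),so[m].min(),so[m].max(),sl[m].min(),sl[m].max(),np.median(z[m]))
snap('scene','s18'); c=snap('top','t18'); shims(c['P'],c['img'],.03,.06)
def up(f,u0,v0,u1,v1,k,n): i=cv2.imread(f'pics/{f}.png');cv2.imwrite(f'pics/{n}.png',cv2.resize(i[v0:v1,u0:u1],None,fx=k,fy=k))
up('s18',130,110,430,335,2.6,'s18a')
```

```text
True
t 84.32 p [ 0.5871 -0.3695  0.105 ] o [-3.142 -0.     1.215] F [0.1 1.  5. ] op 0.605 q [-0.56  0.56  1.56  0.    1.02 -0.21]
t 87.33 p [ 0.6067 -0.3164  0.2997] o [-3.14  -0.     1.215] F [0.5 0.2 0.6] op 0.847 q [-0.48  0.39  1.4   0.    1.36 -0.13]
379 0.044337796342563796 9.210873468266774 -29.70863369689861 25.238253171382706 168.5342811696427
shim@[176 108] c [739.1 146.8] size [67.8 88.9] long-ang 2.65 z 44.5 744
shim@[129 181] c [555.2 238.9] size [ 35.2 138.3] long-ang 93.01 z 49.9 597
```

View pics/w18.png

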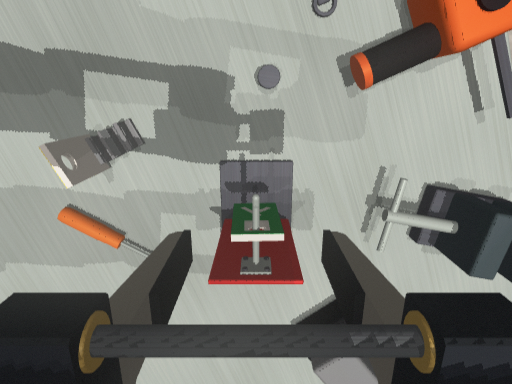

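View pics/s18a.png

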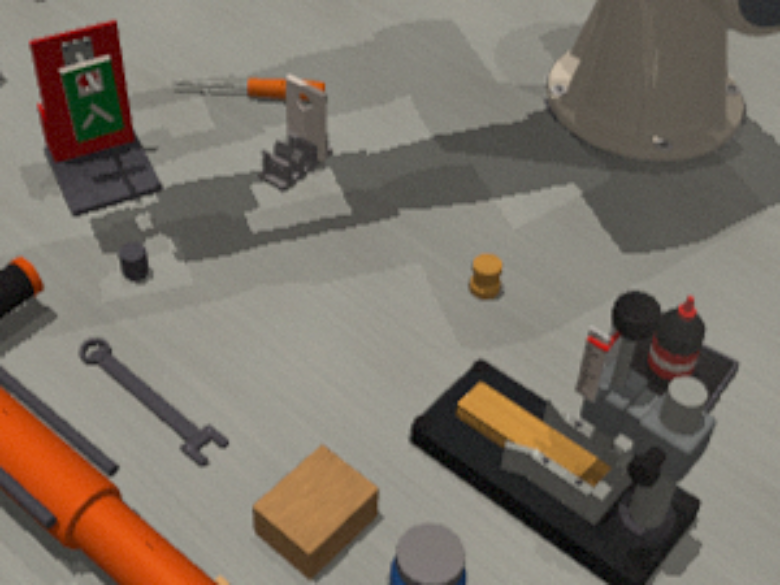

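View pics/t18.png

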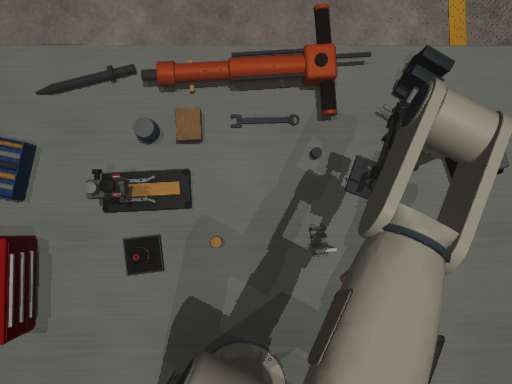

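Everything looks right. I'll take one last close look at the pile before handing in.

Run:
```python
from h import *
from meas import *
robot.move_to([.5,.0,.30],OG)
robot.move_to(gp(0,-110,200),[np.pi,0,G-np.pi/2]); robot.hold(.3); st()
c=snap('wrist','w20'); P=c['P'];i=c['img'].astype(int);z=P[...,2]*1000
U=(i[...,0]>i[...,2]*1.5)&(i[...,0]>100)&(np.hypot(P[...,0]-.557,P[...,1]-.242)<.1)&(z>31)
for n,lo,hi in (('top',46,54),('both',31,54)): _,_,p=rect(P,U&(z>lo)&(z<hi),n); D=p[:,:2]-BED[:2]; print(np.percentile(D@EX*1000,[.5,99.5]),np.percentile(D@EY*1000,[.5,99.5]))
cv2.imwrite('pics/w20a.png',cv2.cvtColor(cv2.resize(c['img'][165:325,180:440],None,fx=3,fy=3),cv2.COLOR_RGB2BGR))
```

```text
t 91.5 p [0.5619 0.1318 0.2301] o [-3.141  0.    -1.526] F [-0.1 -0.   0.3] op 0.85 q [ 0.23  0.26  1.72 -0.    1.16 -2.96]
top c [558.1 241.7] size [ 35.8 150.8] long-ang 92.76 z 49.7 3088
[-16.37626606  18.92348034] [-74.74270652  74.0026283 ]
both c [558.1 241.7] size [ 35.8 150.8] long-ang 92.76 z 49.6 3172
[-16.36967788  18.92282122] [-74.94960983  73.9991102 ]
```

View pics/w20a.png

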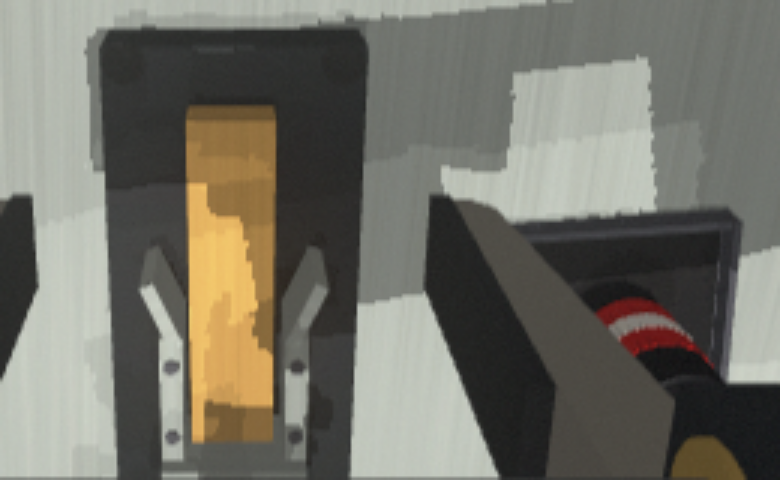

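Run:
```python
from h import *
d=np.load('/tmp/w20.npz');P=d['P']
for v in range(300,326,2):
    p=P[v,256:262]; D=np.nanmean(p,0); e=D[:2]-BED[:2]; print(v,'gx %.1f gy %.1f z %.1f'%(e@EX*1000,e@EY*1000,D[2]*1000))
```

```text
300 gx -1.2 gy 57.5 z 49.2
302 gx -1.2 gy 60.3 z 49.6
304 gx -1.2 gy 63.2 z 49.7
306 gx -1.2 gy 66.0 z 50.2
308 gx -1.2 gy 69.4 z 49.8
310 gx -1.2 gy 72.5 z 49.8
312 gx -1.2 gy 75.5 z 49.9
314 gx -1.2 gy 75.5 z 53.9
316 gx -1.2 gy 75.1 z 58.3
318 gx -1.2 gy 75.0 z 62.4
320 gx -1.1 gy 75.4 z 65.7
322 gx -1.1 gy 76.0 z 68.7
324 gx 0.8 gy -137.0 z 329.8
```

The top shim runs straight into the stop face at y≈75 mm with no gap. I'm handing the job in.

Run:
```python
from h import *
robot.close_job()
```

```text
the job is handed in; nothing more can be done
```

The job is done as asked and in the order asked, and I handed it in at about 92 s of the 208 s. `close_job` gives no verdict.

- **Bottle:** it stands upright near the middle of the drip tray.
- **Shims:** only two were present, and I saw neither get knocked. Both lie in one flush pile between the guides, with its top at 49.7 mm above the bench. The top shim meets the end stop with no gap. The lower shim's far end could not be seen. Its near end lines up with the top one, and its push stopped within about 0.2 mm of the same place.
- **Gauge reading:** the first press held only about 5 N, which could have been the spring alone. I stepped it down to about 16 N, where the knob went no lower, and held it there for 1.3 s. The arm's height then gave a pile of about 20.4 mm, where two shims should be 20 mm. The foot came back up when released.
- **Tags:** yellow is seated in the rack slot that was empty, with its top at 107.6 mm (108 mm expected). Green hangs by its hole on the level part of the hook, green face outward.

The top camera read 2–4 mm differently from the wrist camera, so I positioned everything from wrist camera views. The arm was clear of everything at hand-in.

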